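# Free the empty bag-roll spool from a shop dispenser with the spring-bar fork

## Robot

A 6-joint arm with a two-finger parallel gripper is mounted at the origin on the work surface. World frame = base frame: x ahead of the robot, y to its left, z up, the work surface at z = 0. Lengths are in m, angles in rad, forces in N, time in s.
With the tool pointing down it reaches from about 0.35 to 0.85 m from the base axis. Payload 8.1 kg.
Tool frame: the origin (TCP) lies on the centre line of the jaws, within the pads' length; the fingertips stand 14 mm ahead of it and the grasp point (between the pads) lies 5 mm behind it; z points along the fingers, y is the direction in which the jaws open and shut (so a half turn about z gives the same grasp; the last joint's range is limited). The gripper opens to 93 mm and grips with 3 to 60 N. Pads are 15 mm wide; open, the fingers measure 128 mm over their backs; the gripper's body (75 mm by 188 mm) begins 65 mm behind the grasp point.
Start: joints at [1.054, 0.13, 1.488, -0, 1.523, -0.085], TCP at [0.251, 0.545, 0.233] pointing down, gripper open.
Joint ranges: [-2.96, 2.96], [-0.89, 2.26], [0.02, 2.5], [-1.34, 4.48], [0, 2.73], [-2.66, 2.66]. Speed limits (rad/s): [2.39, 2.39, 2.79, 3.14, 3.14, 3.14].

## Interface

Orientations are given as a rotation vector (axis times angle).
In Python, from plant import robot gives the robot as it stands.
- The arm moves only by the tool jog_arm, never from a script. Its argument "steps" is a list of rows, each a list of 7 numbers: the closure, from 0 (fully open) to 1 (shut), then the shift along the tool's x, y, z in m, then the turn, a rotation vector about the tool's x, y, z in rad. In form: [[jaw, tx, ty, tz, rx, ry, rz], ...]. A call has 1 to 5 rows; each row is the pose to reach, as a shift and turn from the pose measured when the call began, along the tool's axes at that moment; what a row does not reach only later rows make up. A row lasts 1/8 s, in which the tool goes at most 62.5 mm and 10.7 degrees, less where a joint would pass 70% of its speed; a pose out of reach is approached as far as the arm can. A call with a gripper value outside its range is refused whole. The fingers move at their own pace and stop on an object; "force" is the grip in N (left out, the last holds). Time passes only in rows, so rows that repeat a pose let the fingers close. It gives the time, the measured TCP pose, the force and the opening at its end, in the units of the state.
- robot.read_state(): the state, without advancing time (a new reading comes with each control period).
- robot.read_camera(name): name is "scene" or "top"; returns a dict with "image" (384x512x3 uint8, red, green, blue), "mtx" (3x3 intrinsics, pixels), "D" ([k1, k2, p1, p2, k3] as OpenCV has them; the pictures are not rectified), "extrinsics" (4x4, takes a point from camera to world coordinates). Camera axes: x right, y down, z forward; pixel columns grow to the right and rows downward; lengths in m; the calibration is good to about 2 mm. A picture is of the moment at which its call begins. There is no depth.
- robot.close_job(): hands the job in, once; it reports no verdict.
The state is a dict: "t": time; "q": joint angles; "dq": joint speeds; "joint_torque": joint torques, N m; "tool_pos": TCP position; "orientation": TCP orientation; "force": force on the tool from outside, world axes, zero at the start; "wrist_torque": the same for the moment, N m; "opening": finger opening in m.
Only numpy, scipy, OpenCV 4.12 (cv2) and the standard library are available. Lean on these libraries where they do the work, as an engineer would, in place of code of your own. Each camera call takes 0.05 s, during which the arm holds its last target.

## Task

The bag roll on the counter dispenser is used up. Take the two-pronged wedge fork from its wooden stand and push it fully home over the dispenser's spring bar, flat face against the end cheek, so that it forces the bar's collar sideways and holds the bar back by itself. Then draw the empty spool out along its sloping slot and lay it flat on the floor of the wooden crate without dropping it, leaving the fork in place on the bar and not knocking the other goods about.

Things in the scene. Friction and masses are not known exactly. Their poses are not given: they have to be found in the camera images.
- dispenser: Fixed steel bag-roll dispenser, base 200 x 225 mm, 300 mm high. Origin on the table below the spool's middle; z up, y along the level spool and bar axis 160 mm up, x away from the open front. Its inside leans 28 degrees about y: slot direction d, outward and up, is (-0.469, 0, 0.883) here; p = (0.883, 0, 0.469) is across it. Spring housing 42 mm wide at y 108 to 150 mm.
- cradle (a point): Centre of the spool's seat on the bar axis, 160 mm above the dispenser's origin. At |y| 39 to 57 mm two U-slots, open along d, hold the flanges between walls that reach 10 mm beyond the axis; end cheeks stop it along y. The middle, |y| under 39 mm, is open for fingers. The spool is clear of all after 60 mm along d.
- fork_home (a point): Where the fork's origin lies when it is fully home: on the outer face of the +y cheek (y = 64 mm), 7 mm from the bar axis along d. There the fork's z axis points along d, its y along the dispenser's y and its x along p.
- bar (a joint): Travel of the spring bar along the dispenser's +y (m): 0 at rest, its 14 mm thick end 10 mm inside the spool's +y end; stop at 0.018; the spool is free above about 0.0115. Spring 5 N at rest, 8 N at 0.013, where the fully home fork holds it. Between the +y cheek's outer face and the collar there are 10 mm of clear space at rest.
- collar (a point): Centre of the collar's inner face (the side towards the spool) on the bar axis, 74 mm along y from the spool's middle at rest; collar 44 mm in diameter, 8 mm thick. It moves with the bar.
- spool: Empty grey plastic spool, 110 mm long along its y axis, core 34 mm in diameter, a 50 mm flange 12 mm thick at each end, 90 g. Origin at its middle, on its axis. The +y end has an 18 mm bore 12 mm deep. It lies loose in the cradle with 2 mm of play, locked only by the bar.
- fork: Loose steel wedge fork, black handle, 139 mm long, 0.2 kg, hanging upright in the stand by its shoulders. Origin mid-crotch in the plane of its flat face; z to the handle, x across the prongs, y through the thickness (flat face y = 0, sloping side +y). Prongs z -65 to 0, 10 mm wide, 18 mm apart; 5 mm thick at the tips, growing evenly to 23 mm at z = -23 mm, then constant.
- stand: Fixed wooden fork stand, base 100 x 90 mm, rim 72 mm high. Origin at the centre of its underside; it turns only about the vertical. The fork stands in it with the same heading, its origin 72 mm up and at y = -11.5 mm; it lifts straight up, 2 mm of play, tips clear of the stand after 70 mm.
- crate: Fixed open wooden crate, 220 (x) x 190 (y) x 60 mm high, walls and floor 6 mm. Origin at the centre of its underside. The cardboard carton occupies its +x side; the rest is free.
- carton: Cardboard carton 42 x 120 x 45 mm lying in the crate, between 39 and 101 mm on the +x side of its middle; bystander. Origin at the centre of its underside.
- lids_low: Bystander: stack of jar lids, 82 mm diameter, 50 mm high, in front of the dispenser. Origin under its centre.
- lids_high: Bystander: stack of jar lids, 82 mm diameter, 80 mm high, in front of the dispenser. Origin under its centre.
- tin: Bystander: food tin 74 mm diameter, 85 mm high, in front of the dispenser. Origin under its centre.
- oil: Bystander: oil bottle 76 mm diameter, 220 mm high, left of and behind the dispenser. Origin under its centre.
- oil_b: Bystander: oil bottle 76 mm diameter, 220 mm high, right of and behind the dispenser. Origin under its centre.
- jar: Bystander: glass jar 70 mm diameter, 100 mm high, far right. Origin under its centre.
- cheek (a point): Point on the bar axis in the outer face of the +y end cheek (y = 64 mm in the dispenser's frame). Both cheeks are 7 mm steel plates, |y| 57 to 64 mm, reaching 30 mm from the axis along d and 50 mm either way along p. Oiled and slippery, like the collar.
- roof_edge (a point): Middle of the front lower edge of the dispenser's flat roof (61 mm behind and 130 mm above the bar axis; 225 mm wide, reaching 70 mm back, on two posts). It overhangs the back, so a gripper that closes across the spool must come in leaning, along d, from the front: there it has 115 mm along p between axis and edge.
- handle (a point): Middle of the fork's handle, at (0, 11.5, 46) mm in the fork's frame. Handle 28 mm (fork x) by 22 mm (fork y), from z = 18 to 74 mm; below it a cross-piece 64 mm wide (x), z 0 to 18 mm. Pushing the fork home takes some 10 N along its axis; let go, it stays.
There are look-alikes about, which are no part of the job. Leave any pink look-alike of the spool alone. There is more than one size of the fork; the job needs the smaller.

How it is judged:
By the outcome, as a careful person would: the job done as asked, in the order asked, and still so for the second after the job is handed in, with the robot touching nothing.
It also fails if it takes over 64 s, if anything falls off the work surface, if the arm or the gripper's body presses on something with over 40 N, if the wrist force passes 120 N, or if a joint passes its speed limit or range.

## Working session

There is one attempt and no reset: what is moved stays moved. The work goes in short steps, Python scripts to look and compute and a tool call to move; the robot and the scene stay as the last step left them, time stands still between calls to the robot, and variables do not carry over. Pictures are saved under pics/ and viewed, and the job is handed in when it is done.

Besides the shell and the picture viewer there is one more tool, called after "Emit:" by a JSON object that holds its "name" and its "arguments", one argument or row to a line. jog_arm: Moves the arm, as the interface text tells. Its arguments: {"type":"object","properties":{"steps":{"type":"array"},"force":{"type":"number"}},"required":["steps"]}

```bash
ls; mkdir -p pics; python3 - <<'E'
from plant import robot
import cv2
s=robot.read_state()
for k in s: print(k,s[k])
for n in("scene","top"):
    c=robot.read_camera(n); cv2.imwrite(f"pics/{n}0.png",cv2.cvtColor(c["image"],cv2.COLOR_RGB2BGR))
    print(n,c["mtx"],c["D"],c["extrinsics"])
E
```

```text
pics
t 0.0
q [ 1.05359913e+00  1.31148515e-01  1.48927476e+00 -4.55956764e-06
  1.52302307e+00 -8.53889069e-02]
dq [-1.20376457e-03 -6.36319422e-05 -7.46817562e-04 -1.13055130e-03
 -7.05885520e-04  7.78898203e-04]
joint_torque [-8.55401158e-04 -5.59840930e+01 -4.91765428e+01  7.68874283e-02
  3.51727707e-02 -1.69158075e-04]
tool_pos [0.25080944 0.54445601 0.23159748]
orientation [-6.72907973e-01 -3.06812040e+00  2.78224546e-03]
force [-0.69947901 -0.55084955 -0.26680146]
wrist_torque [0.00326679 0.02232184 0.01838801]
opening 0.09284885859947209
scene [[466.12008567   0.         253.00453697]
 [  0.         466.12008567 195.04807435]
 [  0.           0.           1.        ]] [-0.08849921  0.          0.          0.          0.        ] [[-0.45700356  0.6982979  -0.55093356  1.24928633]
 [ 0.88946282  0.3574531  -0.28475108  0.29490104]
 [-0.00190817 -0.62016717 -0.78446736  1.2535922 ]
 [ 0.          0.          0.          1.        ]]
top [[441.87964503   0.         253.34370128]
 [  0.         441.87964503 191.4378519 ]
 [  0.           0.           1.        ]] [-0.16063188  0.          0.          0.          0.        ] [[-0.02308879 -0.99202531  0.12390598  0.3133434 ]
 [-0.99958197  0.02506451  0.01441008 -0.09249465]
 [-0.01740081 -0.12352148 -0.99218933  1.69835762]
 [ 0.          0.          0.          1.        ]]
```

View pics/scene0.png

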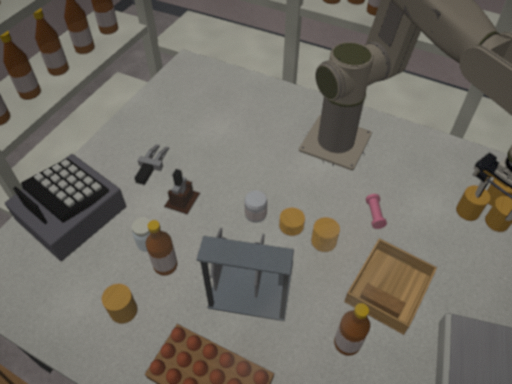

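View pics/top0.png

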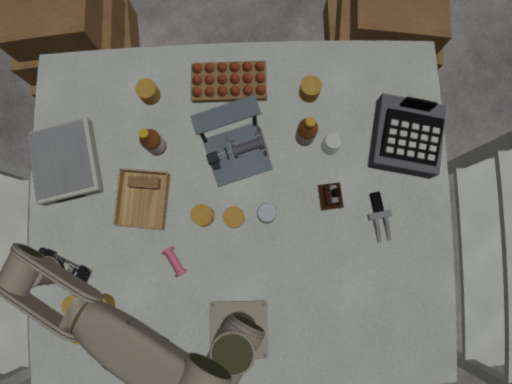

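```bash
python3 - <<'E'
import cv2
a=cv2.imread("pics/top0.png"); s=cv2.imread("pics/scene0.png")
cv2.imwrite("pics/a1.png",cv2.resize(a[90:200,180:290],(770,770*110//110))[:600] if 0 else cv2.resize(a[90:190,180:300],(720,600),interpolation=cv2.INTER_CUBIC))
cv2.imwrite("pics/a2.png",cv2.resize(a[170:250,310:410],(750,600),interpolation=cv2.INTER_CUBIC))
cv2.imwrite("pics/a3.png",cv2.resize(a[160:235,105:180],(600,600),interpolation=cv2.INTER_CUBIC))
cv2.imwrite("pics/s1.png",cv2.resize(s[220:325,180:310],(742,600),interpolation=cv2.INTER_CUBIC))
cv2.imwrite("pics/s2.png",cv2.resize(s[140:220,130:230],(750,600),interpolation=cv2.INTER_CUBIC))
E
```

```text
(no output)
```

View pics/a1.png

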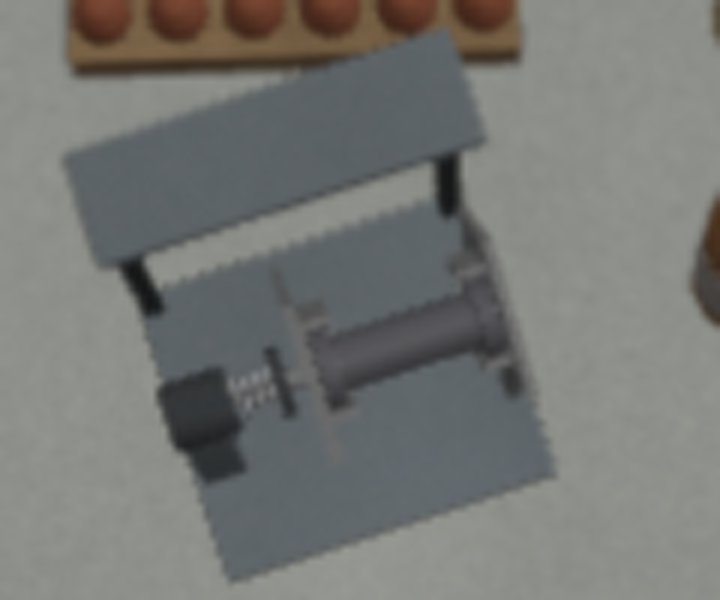

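View pics/a2.png

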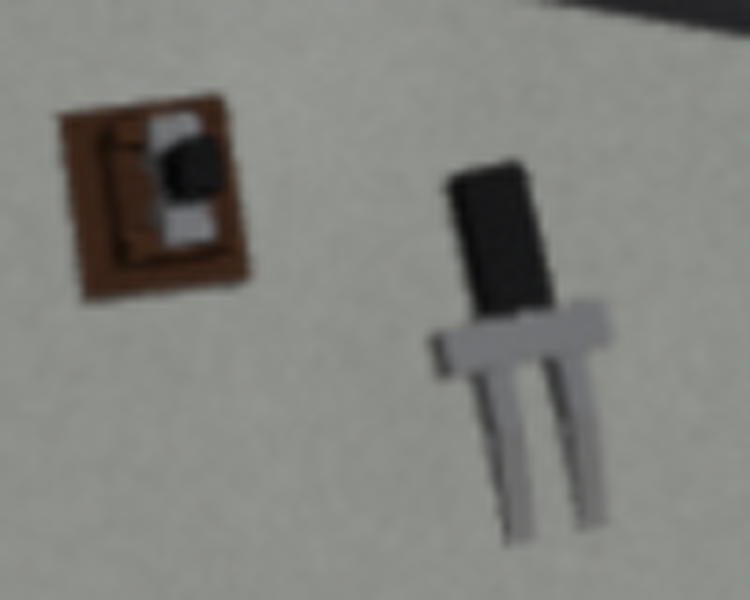

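View pics/a3.png

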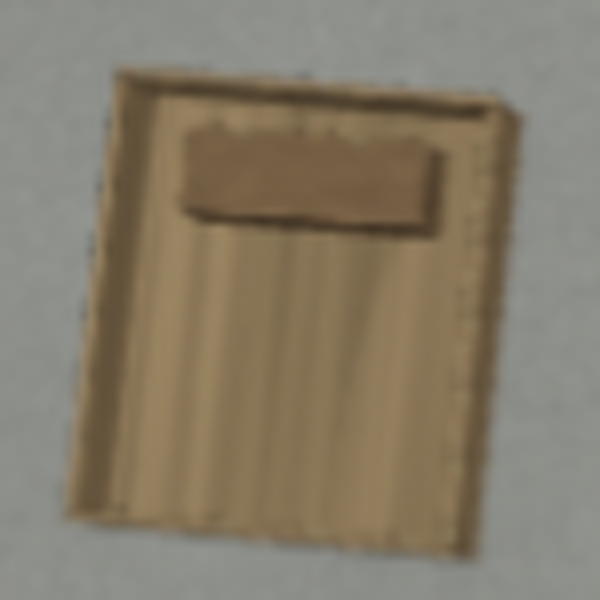

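View pics/s1.png

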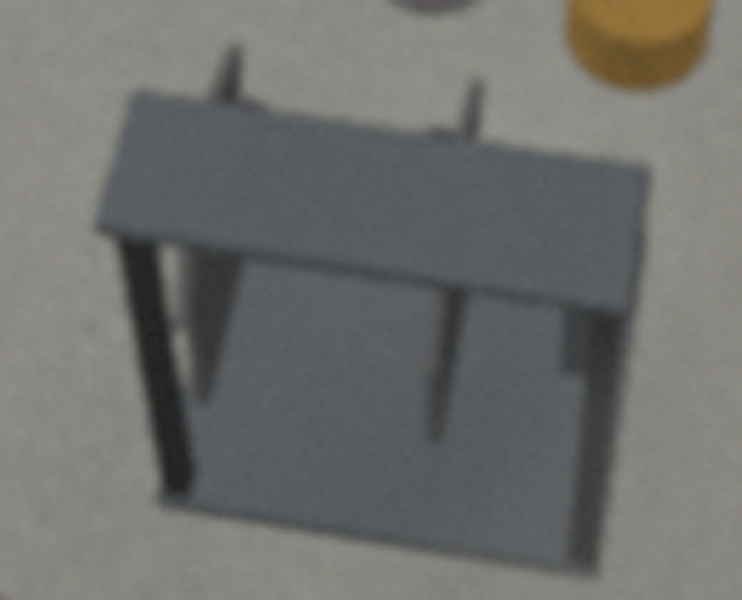

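View pics/s2.png

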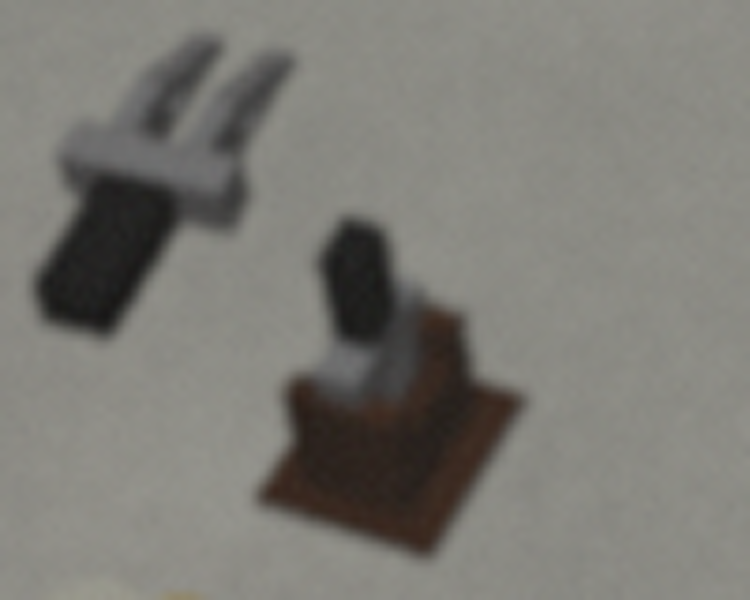

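```bash
cat > h.py <<'E'
import cv2,numpy as np
from scipy.spatial.transform import Rotation as Rot
def zoom(img,x0,y0,w,h,s,fn,clahe=True):
    c=img[y0:y0+h,x0:x0+w]
    z=cv2.resize(c,(w*s,h*s),interpolation=cv2.INTER_CUBIC)
    # pixel u maps to (u-x0+0.5)*s-0.5
    f=z.astype(float); lo,hi=np.percentile(f,[1,99]); z=np.clip((f-lo)/(hi-lo)*255,0,255).astype(np.uint8)
    for u in range(x0,x0+w):
        X=int((u-x0+.5)*s)
        if u%10==0: cv2.line(z,(X,0),(X,8),(0,0,255),1); cv2.putText(z,str(u),(X+2,10),0,.35,(0,0,255),1)
        elif u%5==0: cv2.line(z,(X,0),(X,4),(0,0,255),1)
    for v in range(y0,y0+h):
        Y=int((v-y0+.5)*s)
        if v%10==0: cv2.line(z,(0,Y),(8,Y),(0,0,255),1); cv2.putText(z,str(v),(10,Y+4),0,.35,(0,0,255),1)
        elif v%5==0: cv2.line(z,(0,Y),(4,Y),(0,0,255),1)
    cv2.imwrite(fn,z)
CAM={"scene":(466.12008567,253.00453697,195.04807435,-0.08849921,np.array([[-0.45700356,0.6982979,-0.55093356,1.24928633],[0.88946282,0.3574531,-0.28475108,0.29490104],[-0.00190817,-0.62016717,-0.78446736,1.2535922]])),
"top":(441.87964503,253.34370128,191.4378519,-0.16063188,np.array([[-0.02308879,-0.99202531,0.12390598,0.3133434],[-0.99958197,0.02506451,0.01441008,-0.09249465],[-0.01740081,-0.12352148,-0.99218933,1.69835762]]))}
def K(n):
    f,cx,cy,k,E=CAM[n]; return np.array([[f,0,cx],[0,f,cy],[0,0,1]]),np.array([k,0,0,0,0]),E
def ray(n,uv):
    M,D,E=K(n); p=cv2.undistortPoints(np.array(uv,float).reshape(-1,1,2),M,D,None,None,None,(3,50,1e-12)) if 0 else cv2.undistortPointsIter(np.array(uv,float).reshape(-1,1,2),M,D,np.eye(3),np.eye(3),(3,50,1e-12))
    d=np.c_[p.reshape(-1,2),np.ones(len(p))]@E[:,:3].T
    return E[:,3],d/np.linalg.norm(d,axis=1)[:,None]
def onz(n,uv,z):
    o,d=ray(n,uv); t=(np.asarray(z)-o[2])/d[:,2]; return o+d*t[:,None]
def proj(n,P):
    M,D,E=K(n); R=E[:,:3].T; t=-R@E[:,3]
    return cv2.projectPoints(np.array(P,float).reshape(-1,1,3),cv2.Rodrigues(R)[0],t,M,D)[0].reshape(-1,2)
def two(uv1,uv2):
    o1,d1=ray("top",[uv1]);o2,d2=ray("scene",[uv2]);d1=d1[0];d2=d2[0]
    A=np.c_[d1,-d2];x=np.linalg.lstsq(A,o2-o1,rcond=None)[0]
    a=o1+x[0]*d1;b=o2+x[1]*d2
    return (a+b)/2,np.linalg.norm(a-b)
E
python3 - <<'E'
from h import *
a=cv2.imread("pics/top0.png"); s=cv2.imread("pics/scene0.png")
zoom(a,185,92,95,75,8,"pics/z1.png"); zoom(a,200,125,70,50,11,"pics/z2.png")
zoom(s,190,220,110,100,6,"pics/z3.png");zoom(a,312,176,40,40,14,"pics/z4.png")
zoom(s,155,160,55,60,10,"pics/z5.png")
E
```

```text
(no output)
```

View pics/z1.png

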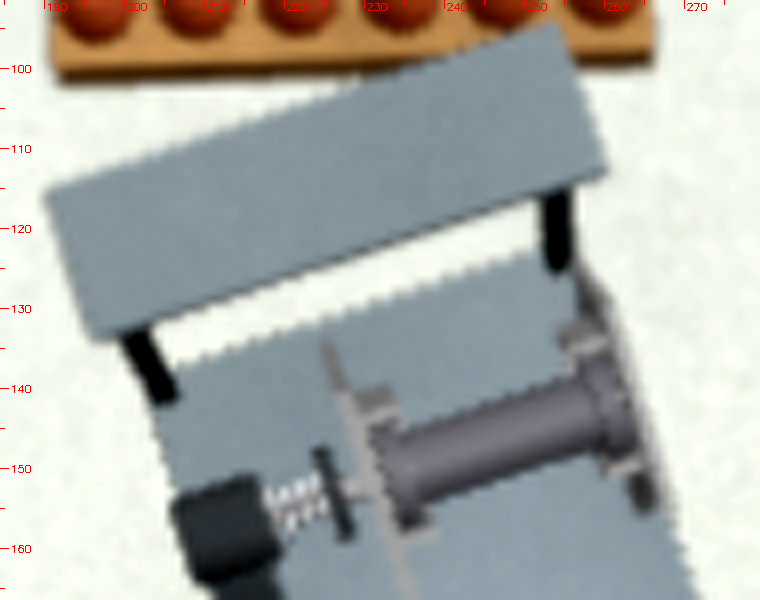

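View pics/z2.png

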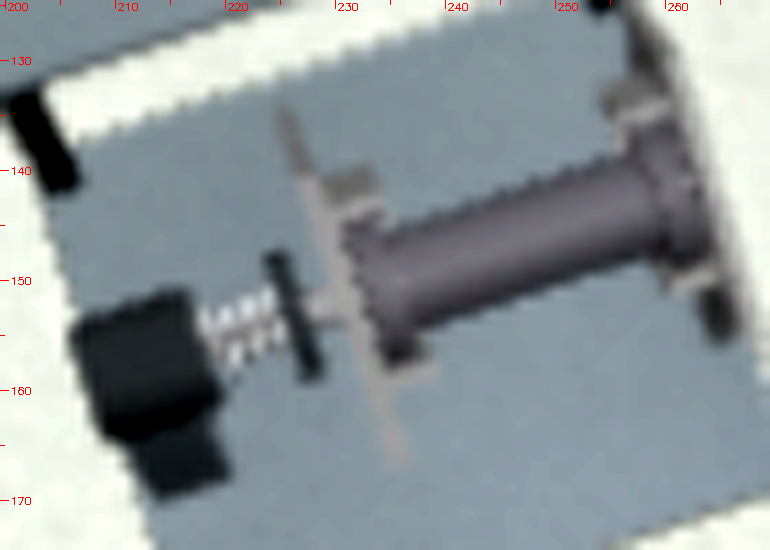

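View pics/z3.png

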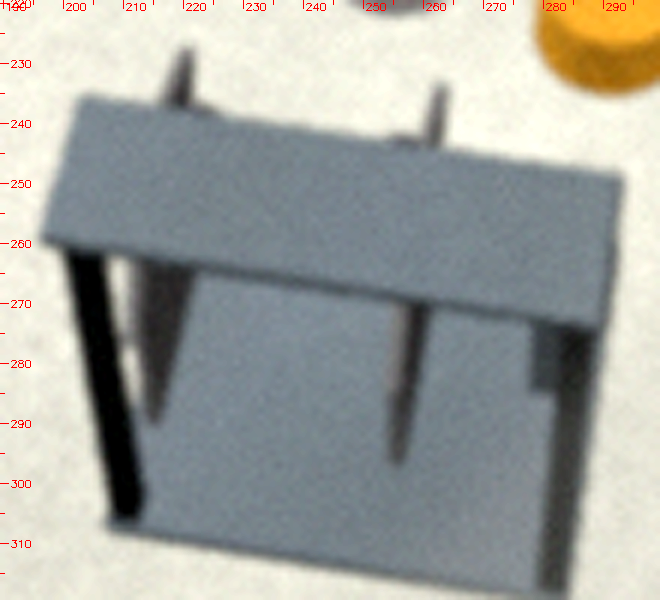

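View pics/z4.png

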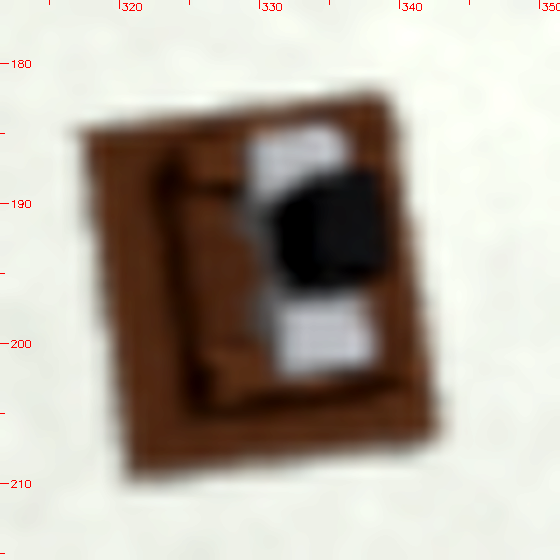

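View pics/z5.png

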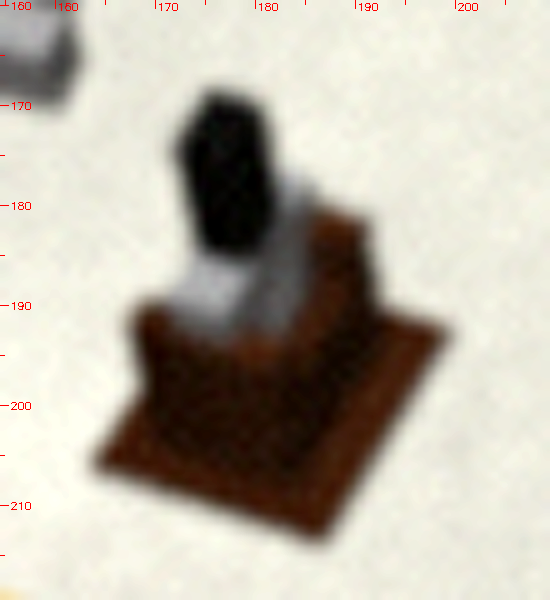

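```bash
python3 - <<'E'
from h import *
np.set_printoptions(precision=4,suppress=True)
r=onz("top",[(189.75,116.1),(253.5,94.6),(260.4,112.5),(196.1,133.75)],[.3,.3,.3,.295]);print("roof",r)
L=lambda P:[np.linalg.norm(P[i]-P[(i+1)%len(P)]).round(4) for i in range(len(P))]
ang=lambda v:np.degrees(np.arctan2(v[1],v[0]))
print(L(r),ang(r[0]-r[1]),ang(r[3]-r[2]),ang(r[0]-r[3])) 
b=onz("top",[(217.8,186.2),(272,168.3),(250.1,122.8),(207,137.1)],.006);print("base",b,L(b),ang(b[0]-b[1]),ang(b[3]-b[2]),ang(b[2]-b[1]))
s=onz("top",[(317.1,184.8),(339.2,182.1),(342.9,206.7),(320.6,209.9)],.005);print("stand",s,L(s),s.mean(0),ang(s[0]-s[1]),ang(s[3]-s[2]),ang(s[0]-s[3]),ang(s[1]-s[2]))
s=onz("scene",[(163.3,206),(186.5,213.7),(198.7,192.2)],.005);print(s,L(s),ang(s[1]-s[0]),ang(s[1]-s[2]))
E
```

```text
roof [[ 0.7433  0.1315  0.3   ]
 [ 0.8104 -0.0802  0.3   ]
 [ 0.7481 -0.1013  0.3   ]
 [ 0.6839  0.1112  0.295 ]]
[np.float64(0.2221), np.float64(0.0658), np.float64(0.2221), np.float64(0.0629)] 107.59703187024395 106.80221209305071 18.894644339681765
base [[ 0.5486  0.0693  0.006 ]
 [ 0.6134 -0.1425  0.006 ]
 [ 0.7983 -0.0614  0.006 ]
 [ 0.7452  0.1099  0.006 ]] [np.float64(0.2215), np.float64(0.2019), np.float64(0.1793), np.float64(0.2007)] 107.01209959170829 107.22192897747259 23.67588020391359
stand [[ 0.5445 -0.3154  0.005 ]
 [ 0.5529 -0.4021  0.005 ]
 [ 0.4568 -0.412   0.005 ]
 [ 0.4467 -0.325   0.005 ]] [np.float64(0.0871), np.float64(0.0967), np.float64(0.0876), np.float64(0.0982)] [ 0.5002 -0.3636  0.005 ] 95.56415232660758 96.58014502776386 5.60526755408858 5.893220957309172
[[ 0.5517 -0.4056  0.005 ]
 [ 0.5431 -0.3187  0.005 ]
 [ 0.4463 -0.3301  0.005 ]] [np.float64(0.0873), np.float64(0.0974), np.float64(0.1296)] 95.68276689592024 6.764681130174247
```

```bash
python3 - <<'E'
from h import *
np.set_printoptions(precision=4,suppress=True)
yaw=np.radians(17.15);R=Rot.from_euler('z',yaw).as_matrix()
def org(n,uv,loc):
    P=onz(n,[uv],loc[2])[0]; return P-R@np.array(loc)
z2=lambda x,y:(200+x/11-.5,125+y/11-.5)
d=np.array([-.469,0,.883]);p=np.array([.883,0,.469]);c=np.array([0,0,.16])
print("collar",org("top",(226.35,153.2),c+[0,.078,0]))
P=onz("top",[(246.05,147.5)],.16)[0];print("spool pt",P, "normal-x org:",R.T@P)
a,b=onz("top",[z2(385,285+0.0),z2(640,285-.3227*255)],.16);print(np.degrees(np.arctan2(*(a-b)[:2][::-1]))-90)
print("cheek+p",org("top",z2(282,108),c+30/1e3*d+.05*p+[0,.0605,0]))
print("cheek-p",org("top",z2(400,463),c+30/1e3*d-.05*p+[0,.0605,0]))
r=onz("top",[(189.75,116.1),(253.5,94.6),(260.4,112.5),(196.1,133.75)],[.3,.3,.3,.295]).mean(0)
print("roof",r-R@[.096,0,.299])
b=onz("top",[(217.8,186.2),(272,168.3)],.006).mean(0);print("base front in loc",R.T@b)
# scene
z3=lambda x,y:(190+x/6-.5,220+y/6-.5)
print("sc roof", [ (org("scene",z3(*q),[x,y,z])) for q,x,y,z in [((78,97),.061,-.1125,.3),((43,240),.131,-.1125,.3),((600,328),.131,.1125,.29),((622,178),.061,.1125,.3)]])
print("sc cheeks-", org("scene",z3(188,48),c+.03*d-.05*p-[0,.0605,0]),org("scene",z3(440,85),c+.03*d-.05*p+[0,.0605,0]))
E
```

```text
collar [ 0.6679 -0.0518 -0.    ]
spool pt [ 0.6637 -0.0478  0.16  ] normal-x org: [ 0.6201 -0.2414  0.16  ]
16.733760548053425
cheek+p [ 0.6903 -0.0444  0.    ]
cheek-p [ 0.6685 -0.0512  0.    ]
roof [ 0.6547 -0.013  -0.0002]
base front in loc [ 0.5444 -0.2063  0.006 ]
sc roof [array([ 0.6569, -0.0138,  0.    ]), array([ 0.6541, -0.0121,  0.    ]), array([ 0.6508, -0.018 ,  0.    ]), array([ 0.6575, -0.0158,  0.    ])]
sc cheeks- [ 0.6668 -0.0535  0.    ] [ 0.667  -0.0541  0.    ]
```

```bash
cat >> h.py <<'E'
d=np.array([-.469,0,.883]);p=np.array([.883,0,.469]);c=np.array([0,0,.16])
YAW=np.radians(17.15)
def disp(o=(.6672,-.0515),yaw=None):
    R=Rot.from_euler('z',YAW if yaw is None else yaw).as_matrix(); return lambda P:(np.asarray(P)@R.T+[o[0],o[1],0])
def mark(img,n,P,x0,y0,s,fn):
    z=cv2.imread(fn)
    for u,v in proj(n,P):
        q=(int((u-x0+.5)*s),int((v-y0+.5)*s)); cv2.drawMarker(z,q,(0,255,0),cv2.MARKER_CROSS,9,1)
    cv2.imwrite(fn,z)
E
python3 - <<'E'
from h import *
a=cv2.imread("pics/top0.png"); s=cv2.imread("pics/scene0.png")
T=disp(); Y=np.array([0,1,0])
ax=[c+Y*y for y in(-.055,-.043,0,.043,.055,.064,.074,.082,.108,.15)]
ck=[c+.03*d+k*.05*p+Y*y for k in(-1,1) for y in(-.064,-.057,.057,.064)]
col=[c+.022*(np.cos(t)*np.array([1,0,0])+np.sin(t)*np.array([0,0,1]))+Y*y for t in np.linspace(0,6.28,9) for y in(.074,.082)]
roof=[[x,y,z] for x in(.061,.131) for y in(-.075,.15) for z in(.29,.3)]
base=[[x,y,0] for x in(-.069,.131) for y in(-.075,.15)]
P=T(ax+ck+col+roof+base)
zoom(a,200,125,70,50,11,"pics/m2.png");mark(a,"top",P,200,125,11,"pics/m2.png")
zoom(a,185,92,95,75,8,"pics/m1.png");mark(a,"top",P,185,92,8,"pics/m1.png")
zoom(s,190,220,110,100,6,"pics/m3.png");mark(s,"scene",P,190,220,6,"pics/m3.png")
E
```

```text
(no output)
```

View pics/m2.png

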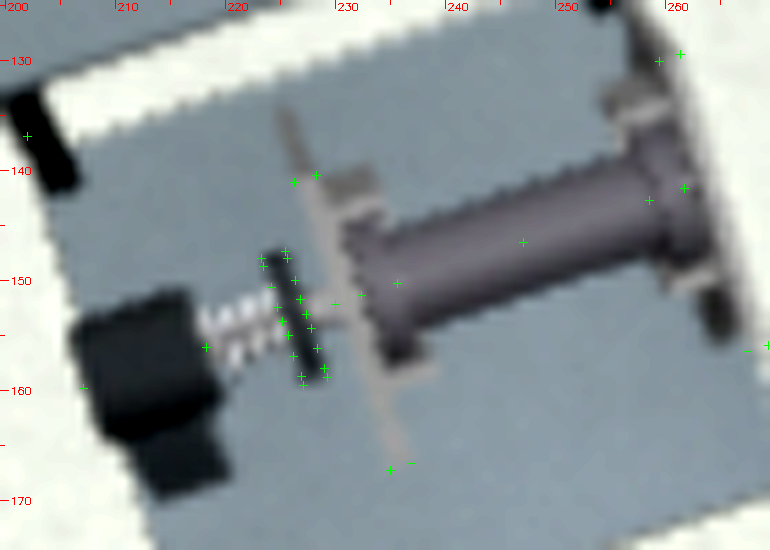

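View pics/m1.png

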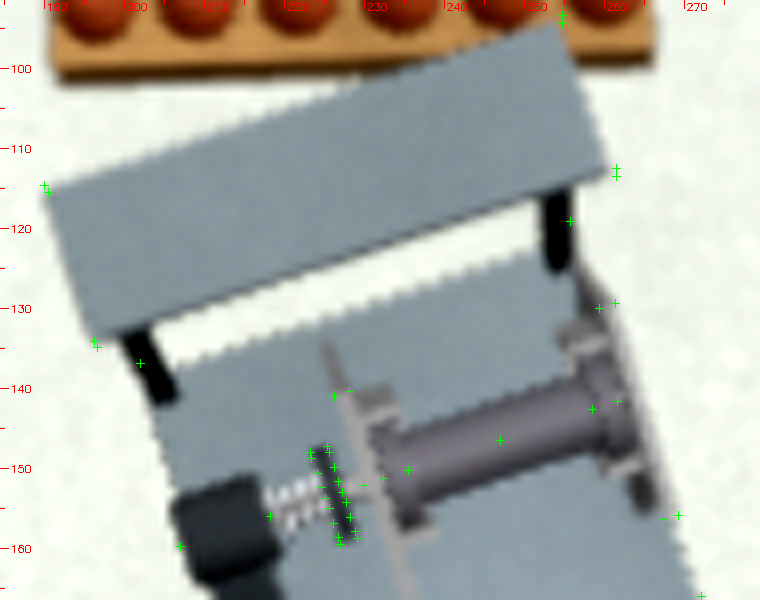

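View pics/m3.png

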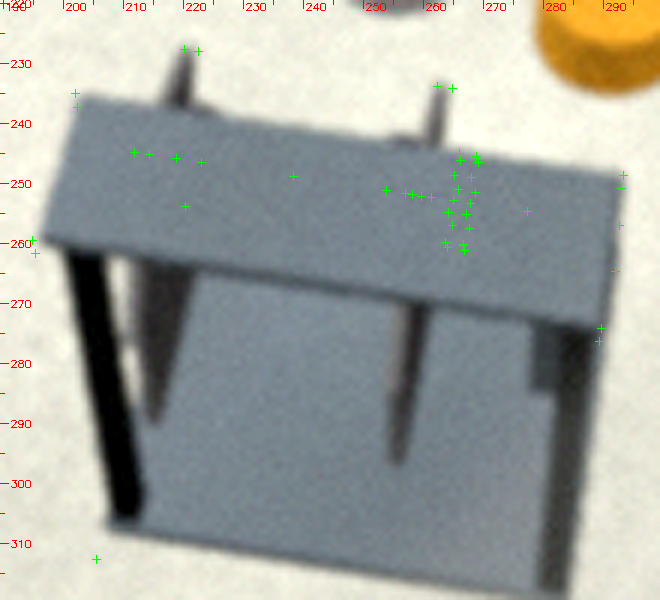

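```bash
python3 - <<'E'
from h import *
np.set_printoptions(precision=4,suppress=True)
r=onz("top",[(329.4,184.8),(336,184.4),(338.3,201.6),(331.6,202.5)],.09);print(r,r.mean(0))
print(np.linalg.norm(r[0]-r[3]),np.linalg.norm(r[0]-r[1]))
# handle top: top view far corners of black blob; handle top center from both views
z4=lambda x,y:(312+x/14-.5,176+y/14-.5); z5=lambda x,y:(155+x/10-.5,160+y/10-.5)
# black top face in z4 approx right part; scene top face
print(onz("top",[z4(388,172),z4(388,283)],.146), onz("scene",[z5(235,97),z5(192,130)],.146))
S=np.array([.4998,-.3657,0]);R=Rot.from_euler('z',6,degrees=True).as_matrix()
P=[S+R@np.array([x,y,z]) for x in(-.014,.014) for y in(-.011,.011) for z in(.09,.146)]+[S+R@np.array([x,y,.09]) for x in(-.032,.032) for y in(-.0115,.0115)]+[S+R@np.array([x,y,0.]) for x in(-.05,.05) for y in(-.045,.045)]
a=cv2.imread("pics/top0.png"); s=cv2.imread("pics/scene0.png")
zoom(a,312,176,40,40,14,"pics/m4.png");mark(a,"top",P,312,176,14,"pics/m4.png")
zoom(s,155,160,55,60,10,"pics/m5.png");mark(s,"scene",P,155,160,10,"pics/m5.png")
E
```

```text
[[ 0.5317 -0.3497  0.09  ]
 [ 0.5326 -0.3743  0.09  ]
 [ 0.4688 -0.3798  0.09  ]
 [ 0.4661 -0.3549  0.09  ]] [ 0.4998 -0.3647  0.09  ]
0.06584260089832955 0.02457303698906518
[[ 0.5126 -0.3754  0.146 ]
 [ 0.4842 -0.3741  0.146 ]] [[ 0.4869 -0.3672  0.146 ]
 [ 0.5048 -0.3717  0.146 ]]
```

View pics/m4.png

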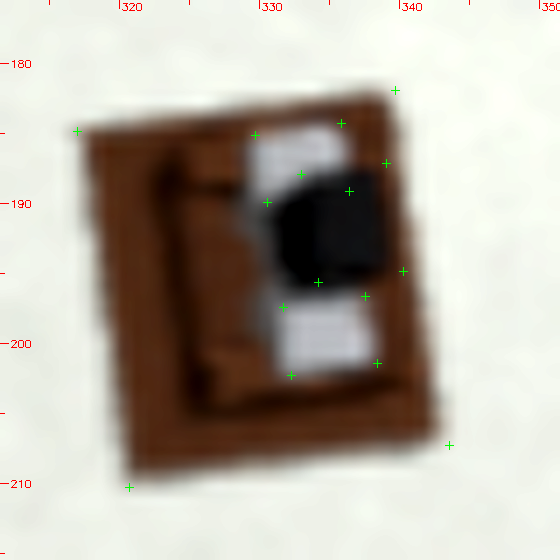

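View pics/m5.png

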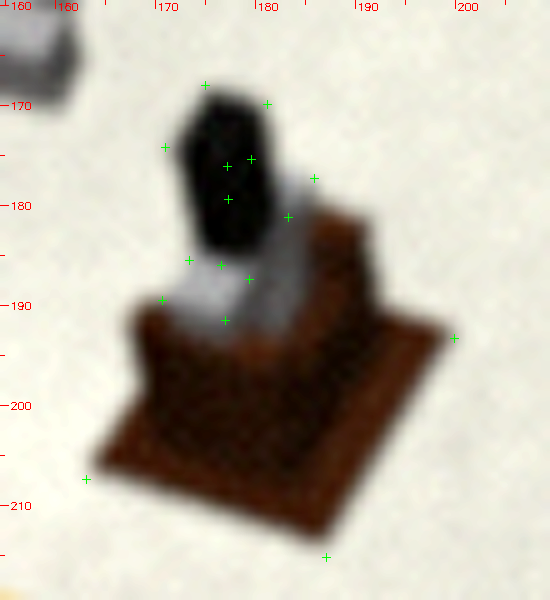

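```bash
cat >> h.py <<'E'
def frame(y,z):
    y=np.array(y,float);z=np.array(z,float);z/=np.linalg.norm(z);y-=z*(y@z);y/=np.linalg.norm(y)
    return np.c_[np.cross(y,z),y,z]
def rel(s,pos,Rt):
    R=Rot.from_rotvec(s["orientation"]); t=R.inv().apply(np.array(pos)-s["tool_pos"]); w=(R.inv()*Rot.from_matrix(Rt)).as_rotvec()
    return np.round(np.r_[t,w],4)
def show(s):
    print("t%.2f"%s["t"],"pos",np.round(s["tool_pos"],4),"q",np.round(s["q"],3),"F",np.round(s["force"],1),"M",np.round(s["wrist_torque"],2),"op",round(s["opening"],4))
E
python3 - <<'E'
from h import *
from plant import robot
s=robot.read_state();show(s)
a=np.radians(-84);Rt=frame([np.cos(a),np.sin(a),0],[0,0,-1])
print(rel(s,[.4998,-.365,.25],Rt))
E
```

```text
t0.10 pos [0.2508 0.5445 0.2317] q [ 1.054  0.131  1.489  0.     1.523 -0.085] F [ 0.  -0.9  0.7] M [0.03 0.05 0.01] op 0.0928
[-6.0680e-01 -7.2190e-01 -1.7200e-02 -8.0000e-04  2.0000e-03  2.6051e+00]
```

Emit:
{"name": "jog_arm", "arguments": {
  "steps": [
    [0, -0.04, -0.048, -0.03, 0, 0, 0.17],
    [0, -0.08, -0.096, -0.04, 0, 0, 0.34],
    [0, -0.12, -0.144, -0.05, 0, 0, 0.51],
    [0, -0.16, -0.192, -0.05, 0, 0, 0.68],
    [0, -0.2, -0.24, -0.05, 0, 0, 0.85]
  ]
}}

```text
t: 0.72
tool_pos: [0.33, 0.2487, 0.2819]
orientation: [1.884, 2.513, -0.002]
force: [1.1, 0.9, -0.5]
opening: 0.0931
```

```bash
cat > r.py <<'E'
from h import *
from plant import robot
import sys
s=robot.read_state();show(s)
a=np.radians(-84);Rt=frame([np.cos(a),np.sin(a),0],[0,0,-1])
z=float(sys.argv[1])
print(rel(s,[.4998,-.365,z],Rt))
E
python3 r.py .28
```

```text
t0.72 pos [0.33   0.2487 0.2819] q [ 5.230e-01 -4.070e-01  1.888e+00 -1.000e-03  1.662e+00  2.380e-01] F [ 1.1  0.9 -0.5] M [-0.12  0.01 -0.  ] op 0.0931
[-6.3670e-01 -9.0000e-03  2.8000e-03  5.0000e-04  1.6000e-03  1.7501e+00]
```

Emit:
{"name": "jog_arm", "arguments": {
  "steps": [
    [0, -0.06, 0, 0, 0, 0, 0.17],
    [0, -0.12, 0, 0, 0, 0, 0.34],
    [0, -0.18, 0, 0, 0, 0, 0.51],
    [0, -0.24, -0.003, 0, 0, 0, 0.68],
    [0, -0.3, -0.004, 0, 0, 0, 0.85]
  ]
}}

```text
t: 1.35
tool_pos: [0.4102, -0.0423, 0.2823]
orientation: [2.757, 1.504, -0.001]
force: [0.9, 0.5, 0.7]
opening: 0.0931
```

```bash
python3 r.py .28
```

```text
t1.35 pos [ 0.4102 -0.0423  0.2823] q [-2.260e-01 -4.110e-01  1.890e+00 -1.000e-03  1.662e+00  3.450e-01] F [0.9 0.5 0.7] M [-0.07  0.07 -0.04] op 0.0931
[-2.229e-01  2.499e-01  2.700e-03  1.200e-03  7.000e-04  8.943e-01]
```

Emit:
{"name": "jog_arm", "arguments": {
  "steps": [
    [0, -0.04, 0.045, 0, 0, 0, 0.17],
    [0, -0.08, 0.09, 0, 0, 0, 0.34],
    [0, -0.12, 0.135, 0, 0, 0, 0.51],
    [0, -0.16, 0.18, 0, 0, 0, 0.68],
    [0, -0.2, 0.225, 0, 0, 0, 0.85]
  ]
}}

```text
t: 1.98
tool_pos: [0.4913, -0.3342, 0.2821]
orientation: [3.133, 0.225, -0.001]
force: [-0.4, -0.0, 1.0]
opening: 0.0927
```

```bash
python3 r.py .20
```

```text
t1.98 pos [ 0.4913 -0.3342  0.2821] q [-6.830e-01  9.900e-02  1.432e+00 -1.000e-03  1.610e+00  7.440e-01] F [-0.4 -0.   1. ] M [-0.05  0.17 -0.  ] op 0.0927
[0.0041 0.0316 0.0821 0.0007 0.0004 0.0384]
```

Emit:
{"name": "jog_arm", "arguments": {
  "steps": [
    [0, 0.004, 0.0316, 0.03, 0, 0, 0.0384],
    [0, 0.0041, 0.0316, 0.07, 0, 0, 0.0384],
    [0, 0.0041, 0.0316, 0.082, 0, 0, 0.0384],
    [0, 0.0041, 0.0316, 0.082, 0, 0, 0.0384],
    [0, 0.0041, 0.0316, 0.082, 0, 0, 0.0384]
  ]
}}

```text
t: 2.6
tool_pos: [0.5007, -0.3652, 0.2025]
orientation: [3.134, 0.165, 0.003]
force: [0.2, 0.9, 0.6]
opening: 0.0931
```

```bash
python3 r.py .121; python3 - <<'E'
from h import *
from plant import robot
for n,b in(("top",(305,170,60,45,12)),("scene",(140,110,75,60,10))):
    im=cv2.cvtColor(robot.read_camera(n)["image"],cv2.COLOR_RGB2BGR); cv2.imwrite(f"pics/{n}1.png",im); zoom(im,*b,f"pics/{n}1z.png")
E
```

```text
t2.60 pos [ 0.5007 -0.3652  0.2025] q [-7.120e-01  1.950e-01  1.472e+00 -1.000e-03  1.471e+00  7.530e-01] F [0.2 0.9 0.6] M [0.04 0.14 0.01] op 0.0931
[-0.001  -0.0005  0.0815  0.003  -0.0017  0.0008]
```

View pics/top1z.png

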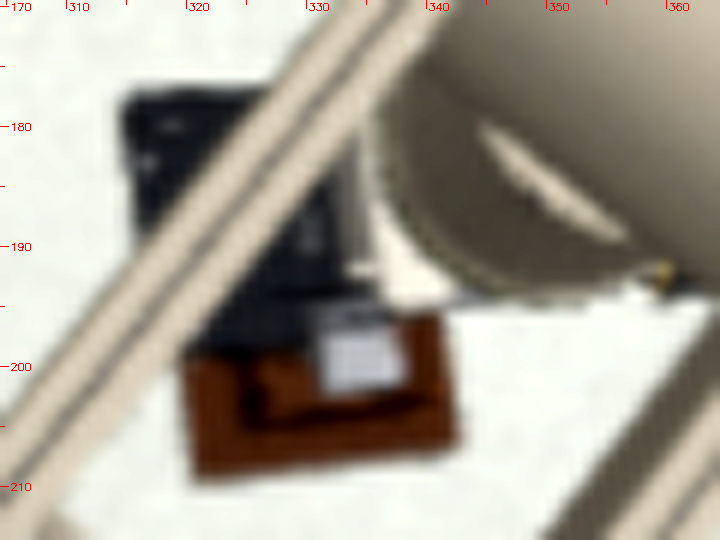

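View pics/scene1z.png

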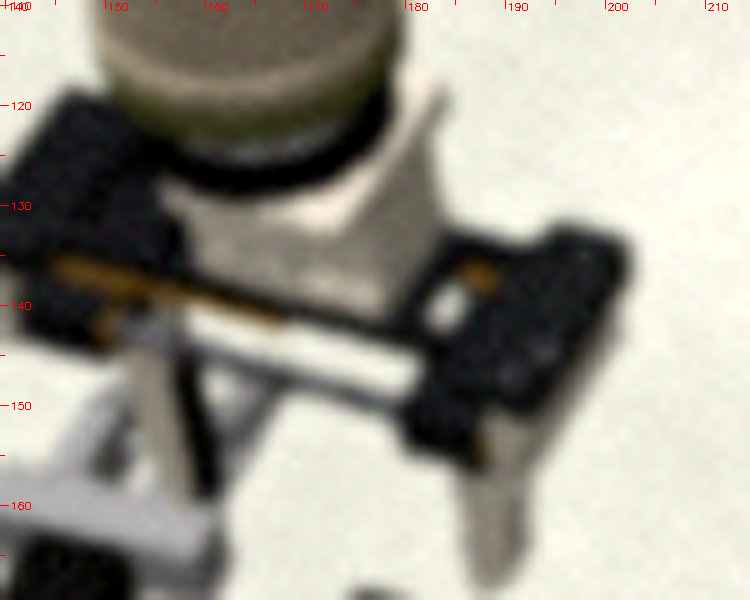

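Emit:
{"name": "jog_arm", "arguments": {
  "steps": [
    [0, -0.001, -0.0005, 0.03, 0.003, -0.0017, 0.0008],
    [0, -0.001, -0.0005, 0.06, 0.003, -0.0017, 0.0008],
    [0, -0.001, -0.0005, 0.0815, 0.003, -0.0017, 0.0008],
    [0, -0.001, -0.0005, 0.0815, 0.003, -0.0017, 0.0008]
  ]
}}

```text
t: 3.2
tool_pos: [0.4993, -0.3644, 0.1201]
orientation: [-3.136, -0.164, 0.002]
force: [0.5, 0.1, 0.3]
opening: 0.0929
```

```bash
python3 r.py .121; python3 - <<'E'
from h import *
from plant import robot
for n,b in(("top",(305,170,60,45,12)),("scene",(140,140,75,60,10))):
    im=cv2.cvtColor(robot.read_camera(n)["image"],cv2.COLOR_RGB2BGR); cv2.imwrite(f"pics/{n}2.png",im); zoom(im,*b,f"pics/{n}2z.png")
E
```

```text
t3.20 pos [ 0.4993 -0.3644  0.1201] q [-0.713  0.257  1.554 -0.     1.332  0.753] F [0.5 0.1 0.3] M [ 0.05  0.13 -0.01] op 0.0929
[ 0.0005  0.0007 -0.0009 -0.0013  0.0012  0.    ]
```

View pics/scene2z.png

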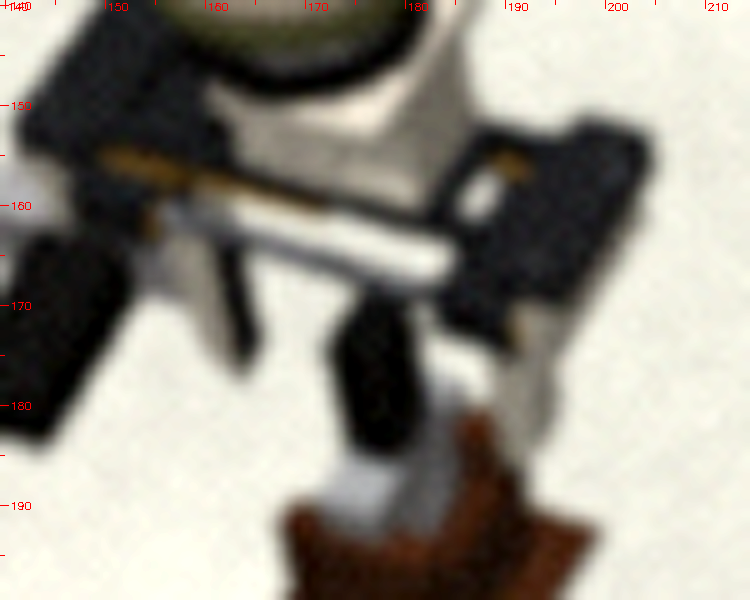

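Emit:
{"name": "jog_arm", "arguments": {
  "steps": [
    [1, 0, 0, 0, 0, 0, 0],
    [1, 0, 0, 0, 0, 0, 0],
    [1, 0, 0, 0, 0, 0, 0],
    [1, 0, 0, 0, 0, 0, 0],
    [1, 0, 0, 0, 0, 0, 0]
  ],
  "force": 15
}}

```text
t: 3.92
tool_pos: [0.5005, -0.3655, 0.1226]
orientation: [3.136, 0.164, 0.002]
force: [0.1, 0.1, -0.4]
opening: 0.0478
```

```bash
python3 r.py .121
```

```text
t3.92 pos [ 0.5005 -0.3655  0.1226] q [-0.713  0.255  1.551 -0.     1.333  0.753] F [ 0.1  0.1 -0.4] M [-0.03  0.09  0.  ] op 0.0478
[-0.0006 -0.0006  0.0016  0.0016 -0.0015  0.    ]
```

Emit:
{"name": "jog_arm", "arguments": {
  "steps": [
    [1, 0, 0, 0, 0, 0, 0],
    [1, 0, 0, 0, 0, 0, 0],
    [1, 0, 0, 0, 0, 0, 0],
    [1, 0, 0, 0, 0, 0, 0],
    [1, 0, 0, 0, 0, 0, 0]
  ],
  "force": 15
}}

```text
t: 4.55
tool_pos: [0.5005, -0.3655, 0.1225]
orientation: [3.136, 0.164, 0.002]
force: [-0.1, -0.3, -0.7]
opening: 0.0221
```

Emit:
{"name": "jog_arm", "arguments": {
  "steps": [
    [1, 0, 0, 0, 0, 0, 0],
    [1, 0, 0, 0, 0, 0, 0],
    [1, 0, 0, 0, 0, 0, 0]
  ],
  "force": 50
}}

```text
t: 4.92
tool_pos: [0.5005, -0.3656, 0.1226]
orientation: [3.136, 0.164, 0.002]
force: [-0.4, -0.7, -0.2]
opening: 0.0219
```

```bash
python3 r.py .121
```

```text
t4.92 pos [ 0.5005 -0.3656  0.1226] q [-0.714  0.255  1.551 -0.     1.333  0.753] F [-0.4 -0.7 -0.2] M [-0.03  0.07  0.05] op 0.0219
[-0.0006 -0.0006  0.0016  0.0016 -0.0015 -0.    ]
```

Emit:
{"name": "jog_arm", "arguments": {
  "steps": [
    [1, 0, 0, -0.02, 0, 0, 0],
    [1, 0, 0, -0.045, 0, 0, 0],
    [1, 0, 0, -0.07, 0, 0, 0],
    [1, 0, 0, -0.1, 0, 0, 0],
    [1, 0, 0, -0.13, 0, 0, 0]
  ]
}}

```text
t: 5.55
tool_pos: [0.5002, -0.3653, 0.2548]
orientation: [3.135, 0.164, 0.003]
force: [0.5, -0.1, -2.6]
opening: 0.0218
```

Emit:
{"name": "jog_arm", "arguments": {
  "steps": [
    [1, 0, 0, -0.03, 0, 0, 0],
    [1, 0, 0, -0.06, 0, 0, 0],
    [1, 0, 0, -0.06, 0, 0, 0],
    [1, 0, 0, -0.06, 0, 0, 0]
  ]
}}

```text
t: 6.05
tool_pos: [0.4998, -0.3649, 0.3139]
orientation: [3.136, 0.164, 0.002]
force: [-0.4, -0.3, -3.0]
opening: 0.0215
```

```bash
python3 r.py .121; python3 - <<'E'
from h import *
from plant import robot
for n,b in(("top",(300,165,70,55,11)),("scene",(140,120,75,60,10))):
    im=cv2.cvtColor(robot.read_camera(n)["image"],cv2.COLOR_RGB2BGR); cv2.imwrite(f"pics/{n}3.png",im); zoom(im,*b,f"pics/{n}3z.png")
E
```

```text
t6.05 pos [ 0.4998 -0.3649  0.3139] q [-0.714  0.161  1.308  0.     1.671  0.753] F [-0.4 -0.3 -3. ] M [-0.01  0.12 -0.05] op 0.0215
[-0.0003 -0.0002  0.1929  0.0013 -0.0012 -0.    ]
```

View pics/scene3z.png

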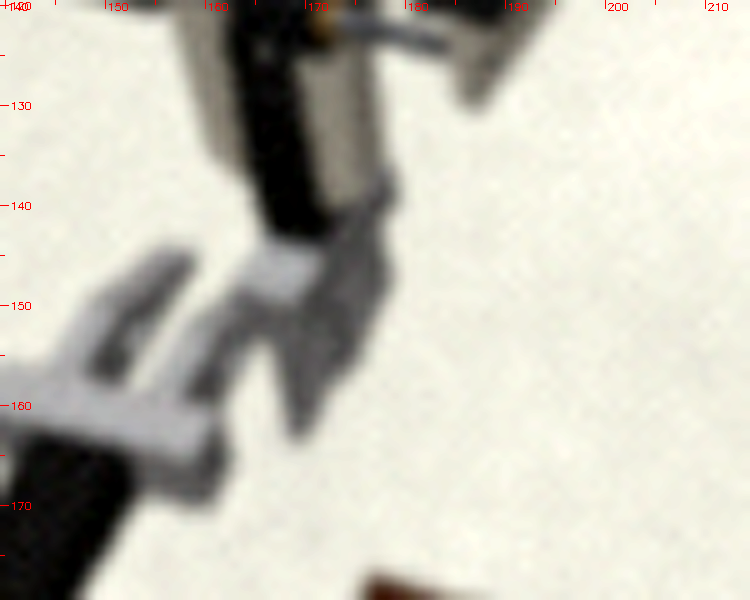

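View pics/top3z.png

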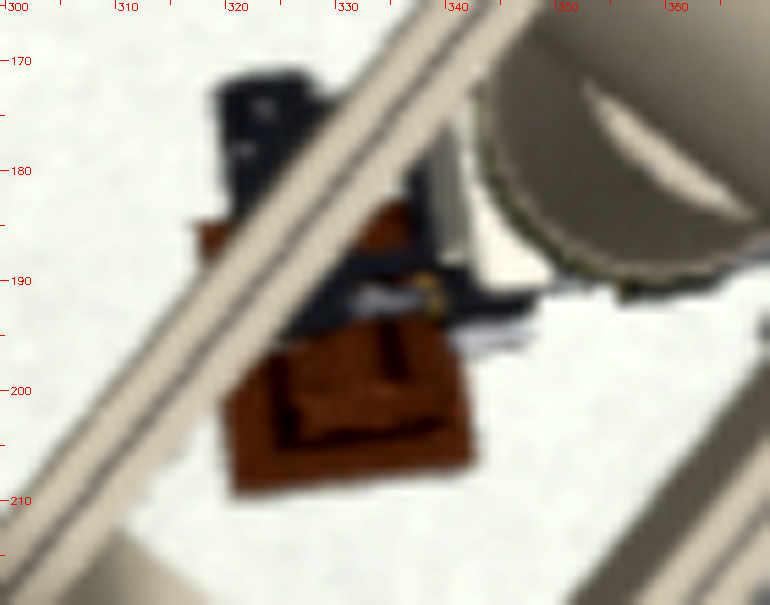

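```bash
cat >> h.py <<'E'
def forkpts(): # key points
    L=[]
    for sx in(-1,1):
        for x in(.009,.019):
            L+= [[sx*x,0,-.065],[sx*x,.005,-.065],[sx*x,.023,-.023],[sx*x,0,-.023]]
        L+=[[sx*.032,y,z] for y in(0,.023) for z in(0,.018)]
        L+=[[sx*.014,y,z] for y in(.0005,.0225) for z in(.018,.074)]
    return np.array(L)
# fork in tool frame: origin and axes (fork x,y,z as columns)
FO=np.array([0,.0115,.0506]);FR=np.diag([1.,-1,-1])
def fork_world(s,FO=FO,FR=FR):
    R=Rot.from_rotvec(s["orientation"]).as_matrix(); return lambda P:(np.asarray(P)@FR.T+FO)@R.T+s["tool_pos"]
E
python3 - <<'E'
from h import *
from plant import robot
s=robot.read_state()
im=cv2.imread("pics/scene3.png"); zoom(im,140,120,75,60,10,"pics/m6.png"); mark(im,"scene",fork_world(s)(forkpts()),140,120,10,"pics/m6.png")
E
```

```text
(no output)
```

View pics/m6.png

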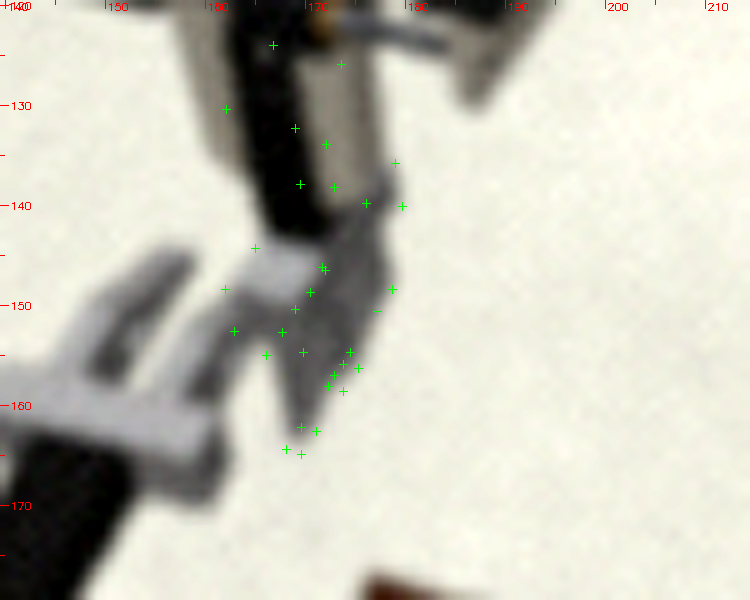

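```bash
cat >> h.py <<'E'
O=np.array([.667,-.052,0]);YW=np.radians(17.1)
RD=lambda: Rot.from_euler('z',YW).as_matrix()
def fork_tool(dd,y,pp=0,FO=FO,FR=FR):
    R=RD(); Rf=R@np.c_[p,[0,1,0],d]; Rt=Rf@FR.T
    fo=O+R@(c+dd*d+pp*p+np.array([0,y,0])); return fo-Rt@FO,Rt
def fork_meas(s,FO=FO,FR=FR):
    "fork origin in dispenser (d,y,p) mm from axis, and tilt error deg"
    w=fork_world(s,FO,FR)(np.zeros(3)); l=RD().T@(w-O)-c
    Rt=Rot.from_rotvec(s["orientation"]).as_matrix(); e=Rot.from_matrix((RD()@np.c_[p,[0,1,0],d]).T@Rt@FR)
    return np.round(1000*np.array([l@d/(d@d),l[1],l@p]),1),np.round(np.degrees(e.as_rotvec()),2)
E
cat > g.py <<'E'
from h import *
from plant import robot
import sys
s=robot.read_state();show(s)
a=[float(v) for v in sys.argv[1:]]
print("fork d,y,p",*fork_meas(s))
pos,Rt=fork_tool(*a);print("goal",pos.round(4),"rel",rel(s,pos,Rt).tolist())
E
python3 g.py .147 .0665
```

```text
t6.15 pos [ 0.4995 -0.3647  0.3128] q [-0.714  0.162  1.309 -0.     1.671  0.753] F [ 0.4  0.3 -3.3] M [0.01 0.18 0.05] op 0.0218
fork d,y,p [ 209.5 -260.9 -176.6] [ -2.7   27.9  -10.88]
goal [ 0.5555 -0.0047  0.3345] rel [0.0933, -0.3521, -0.0217, 0.0471, 0.4869, -0.19]
```

Emit:
{"name": "jog_arm", "arguments": {
  "steps": [
    [1, 0.008, -0.04, -0.025, 0, 0.04, -0.01],
    [1, 0.018, -0.09, -0.03, 0.005, 0.1, -0.03],
    [1, 0.03, -0.14, -0.03, 0.01, 0.18, -0.06],
    [1, 0.04, -0.19, -0.03, 0.02, 0.26, -0.09],
    [1, 0.05, -0.24, -0.03, 0.025, 0.33, -0.12]
  ]
}}

```text
t: 6.78
tool_pos: [0.5235, -0.119, 0.3411]
orientation: [-3.036, -0.345, -0.506]
force: [0.8, 0.6, -2.7]
opening: 0.0224
```

```bash
python3 g.py .147 .0665
```

```text
t6.78 pos [ 0.5235 -0.119   0.3411] q [-0.465 -0.344  1.77   0.215  1.464  0.884] F [ 0.8  0.6 -2.7] M [-0.08  0.43  0.07] op 0.0224
fork d,y,p [183.9 -34.2 -62.3] [-1.27  8.99 -3.91]
goal [ 0.5555 -0.0047  0.3345] rel [0.0515, -0.1041, 0.0254, 0.0222, 0.157, -0.0682]
```

Emit:
{"name": "jog_arm", "arguments": {
  "steps": [
    [1, 0.025, -0.05, 0.01, 0.01, 0.08, -0.035],
    [1, 0.0515, -0.104, 0.025, 0.0222, 0.157, -0.068],
    [1, 0.0515, -0.104, 0.0254, 0.0222, 0.157, -0.068],
    [1, 0.0515, -0.104, 0.0254, 0.0222, 0.157, -0.068],
    [1, 0.0515, -0.104, 0.0254, 0.0222, 0.157, -0.068]
  ]
}}

```text
t: 7.4
tool_pos: [0.5555, -0.006, 0.3343]
orientation: [-2.949, -0.441, -0.733]
force: [-0.9, 0.3, -2.1]
opening: 0.0215
```

```bash
python3 g.py .117 .0665; cat > look.py <<'E'
from h import *
from plant import robot
import sys
k=sys.argv[1]
s=robot.read_state()
for n,b in(("top",(195,100,80,70,9)),("scene",(190,200,110,90,7))):
    im=cv2.cvtColor(robot.read_camera(n)["image"],cv2.COLOR_RGB2BGR); cv2.imwrite(f"pics/{n}{k}.png",im); zoom(im,*b,f"pics/{n}{k}z.png")
    if len(sys.argv)>2: mark(im,n,fork_world(s)(forkpts()),b[0],b[1],b[4],f"pics/{n}{k}z.png")
E
python3 look.py 4 m
```

```text
t7.40 pos [ 0.5555 -0.006   0.3343] q [-0.27  -0.459  1.907  0.265  1.283  0.981] F [-0.9  0.3 -2.1] M [-0.14  0.56 -0.02] op 0.0215
fork d,y,p [147.   65.2  -0.5] [-0.05  0.05 -0.08]
goal [ 0.5689 -0.0006  0.308 ] rel [0.0004, -0.0013, 0.0299, 0.0008, 0.0009, -0.0014]
```

View pics/top4z.png

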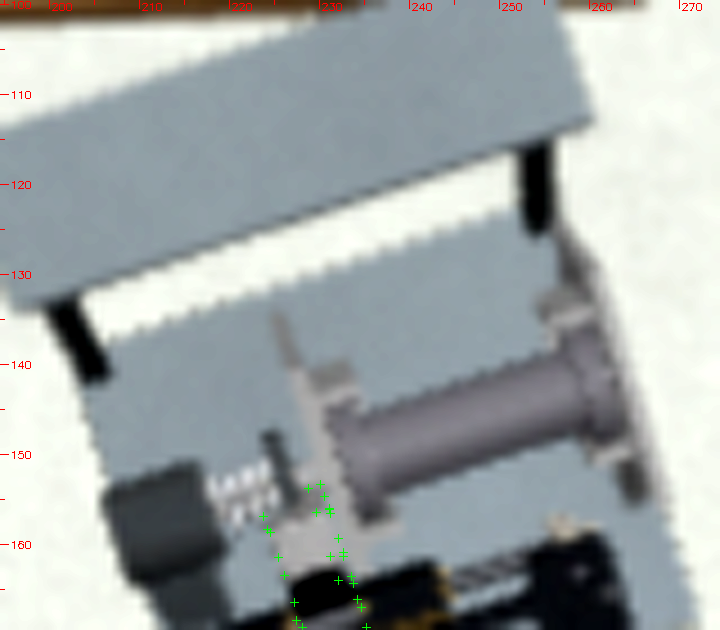

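View pics/scene4z.png

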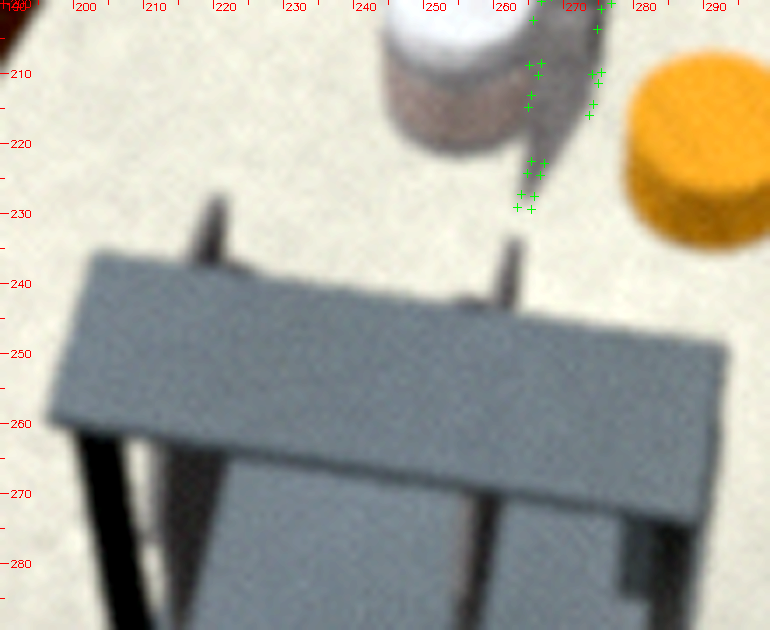

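Emit:
{"name": "jog_arm", "arguments": {
  "steps": [
    [1, 0.0004, -0.001, 0.02, 0.0008, 0.0009, -0.0014],
    [1, 0.0004, -0.001, 0.04, 0.0008, 0.0009, -0.0014],
    [1, 0.0004, -0.001, 0.046, 0.0008, 0.0009, -0.0014],
    [1, 0.0004, -0.001, 0.046, 0.0008, 0.0009, -0.0014]
  ]
}}

```text
t: 8.0
tool_pos: [0.5763, 0.0009, 0.2938]
orientation: [-2.948, -0.442, -0.734]
force: [0.2, 0.3, -2.3]
opening: 0.0216
```

```bash
python3 g.py .1 .066;  python3 look.py 5 m; python3 - <<'E'
from h import *
im=cv2.imread("pics/top5.png"); zoom(im,212,135,35,30,20,"pics/top5zz.png")
im=cv2.imread("pics/scene5.png"); zoom(im,240,190,50,50,12,"pics/scene5zz.png")
E
```

```text
t8.00 pos [0.5763 0.0009 0.2938] q [-0.242 -0.395  1.934  0.263  1.188  0.984] F [ 0.2  0.3 -2.3] M [-0.14  0.53  0.04] op 0.0216
fork d,y,p [ 1.01e+02  6.57e+01 -1.00e-01] [-0.    0.02 -0.06]
goal [0.5767 0.0013 0.293 ] rel [0.0001, -0.0003, 0.001, 0.0, 0.0004, -0.0011]
```

View pics/top5z.png

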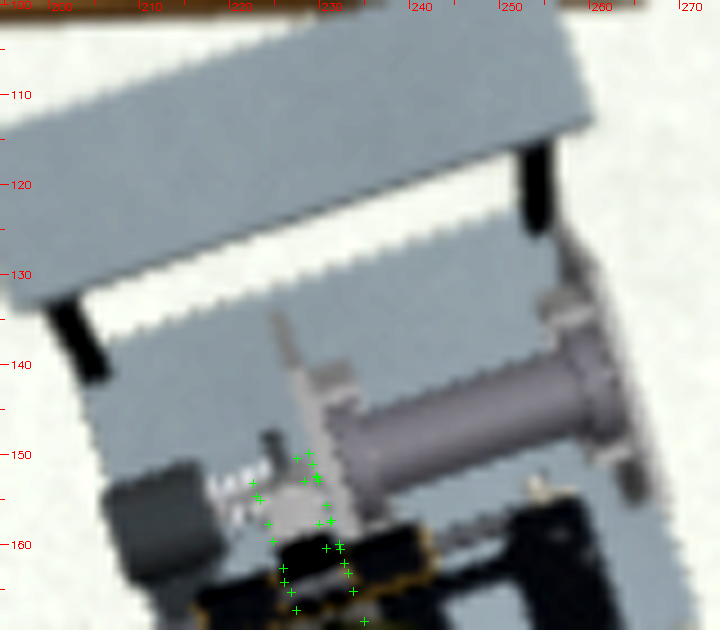

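View pics/top5zz.png

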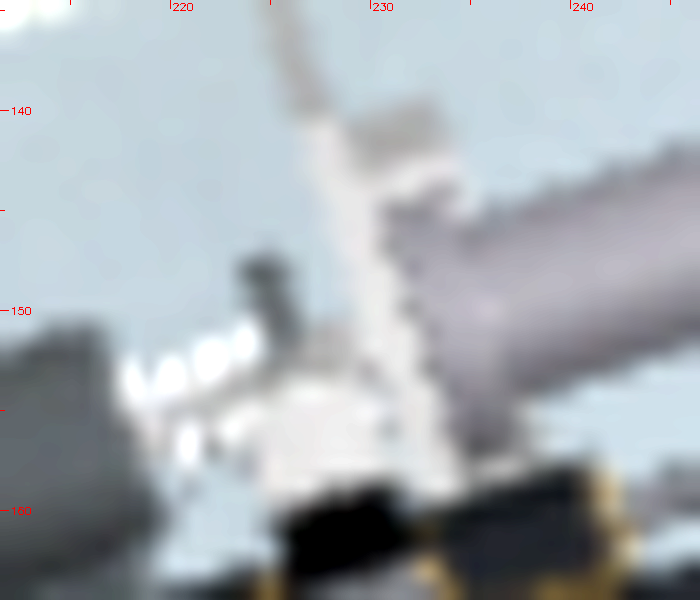

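View pics/scene5zz.png

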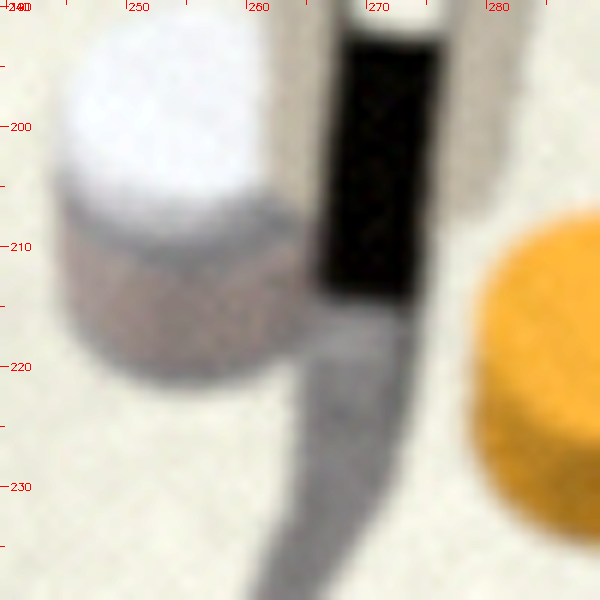

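```bash
python3 - <<'E'
from h import *
from plant import robot
s=robot.read_state()
im=cv2.imread("pics/top5.png"); zoom(im,212,135,35,30,20,"pics/top5zm.png")
P=np.array([[32,23,18],[32,0,18],[14,23,18],[14,0,18],[32,0,0],[19,0,-65],[-19,0,-65],[19,5,-65],[9,0,-65]])/1e3
W=fork_world(s)(P); print(np.c_[proj("top",W)].round(1).tolist())
mark(im,"top",W,212,135,20,"pics/top5zm.png")
E
```

```text
[[223.0, 154.5], [229.7, 152.3], [224.7, 159.5], [231.3, 157.3], [229.2, 150.9], [228.8, 149.7], [232.2, 159.7], [227.5, 150.2], [229.7, 152.4]]
```

View pics/top5zm.png

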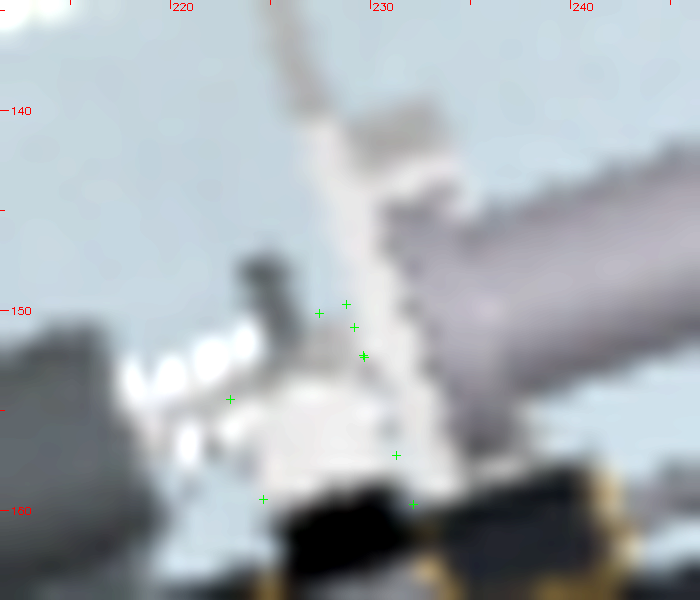

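```bash
python3 - <<'E'
from h import *
from plant import robot
s=robot.read_state()
im=cv2.imread("pics/scene5.png"); zoom(im,245,215,35,30,20,"pics/s5.png")
P=np.array([[19,0,-65],[-19,0,-65],[19,5,-65],[9,0,-65],[9,5,-65],[-9,0,-65],[-19,5,-65],[-19,0,-23],[19,0,-23],[19,23,-23]])/1e3
T=disp(O[:2],YW); Y=np.array([0,1,0])
ck=T([c+.03*d+k*.05*p+Y*y for k in(-1,1) for y in(.057,.064)])
W=np.r_[fork_world(s)(P),ck]; print(proj("scene",W).round(1).tolist())
mark(im,"scene",W,245,215,20,"pics/s5.png")
E
```

```text
[[262.0, 244.2], [264.0, 237.5], [263.9, 244.5], [262.6, 242.4], [264.4, 242.7], [263.5, 239.2], [265.8, 237.8], [265.4, 223.9], [263.5, 230.3], [272.2, 231.6], [262.3, 233.8], [264.7, 234.2], [257.0, 251.7], [259.6, 252.1]]
```

View pics/s5.png

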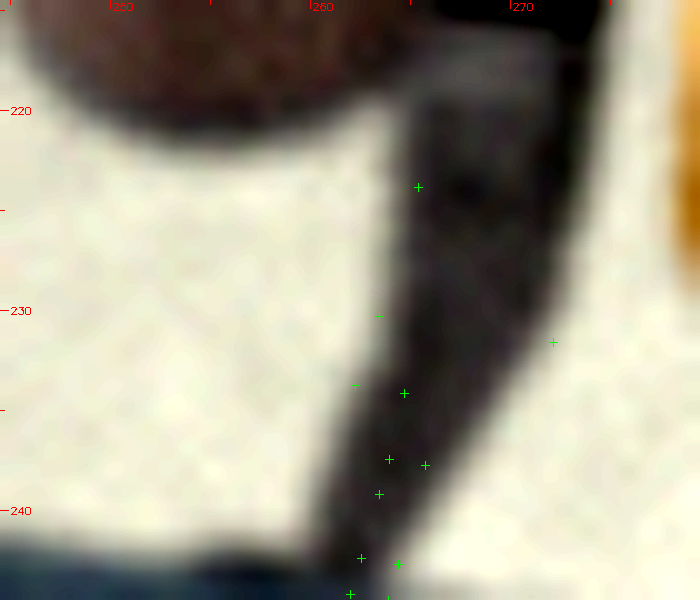

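Emit:
{"name": "jog_arm", "arguments": {
  "steps": [
    [1, 0.0005, 0, 0.006, 0, 0, 0],
    [1, 0.0005, 0, 0.012, 0, 0, 0],
    [1, 0.0005, 0, 0.018, 0, 0, 0],
    [1, 0.0005, 0, 0.021, 0, 0, 0],
    [1, 0.0005, 0, 0.021, 0, 0, 0]
  ]
}}

```text
t: 8.72
tool_pos: [0.5863, 0.004, 0.2762]
orientation: [-2.948, -0.442, -0.735]
force: [-0.4, -0.3, -2.4]
opening: 0.0217
```

```bash
python3 g.py .08 .0655 .0004
```

```text
t8.72 pos [0.5863 0.004  0.2762] q [-0.229 -0.361  1.94   0.262  1.144  0.986] F [-0.4 -0.3 -2.4] M [-0.15  0.6   0.03] op 0.0217
fork d,y,p [80.5 65.8  1. ] [-0.02 -0.04 -0.03]
goal [0.5862 0.0037 0.2755] rel [-0.0006, 0.0003, 0.0005, 0.0004, -0.0006, -0.0005]
```

Emit:
{"name": "jog_arm", "arguments": {
  "steps": [
    [1, -0.0006, 0, 0.004, 0, 0, 0],
    [1, -0.0006, 0, 0.008, 0, 0, 0],
    [1, -0.0006, 0, 0.012, 0, 0, 0],
    [1, -0.0006, 0, 0.012, 0, 0, 0]
  ]
}}

```text
t: 9.22
tool_pos: [0.5918, 0.0045, 0.2656]
orientation: [-2.949, -0.442, -0.737]
force: [1.0, -4.9, -0.4]
opening: 0.0215
```

```bash
python3 g.py .06 .0655 .0004; python3 look.py 6 ; python3 - <<'E'
from h import *
im=cv2.imread("pics/top6.png"); zoom(im,212,135,35,30,20,"pics/top6zz.png")
E
```

```text
t9.22 pos [0.5918 0.0045 0.2656] q [-0.224 -0.342  1.945  0.261  1.118  0.985] F [ 1.  -4.9 -0.4] M [-1.35  0.12 -0.72] op 0.0215
fork d,y,p [68.6 64.4  0.8] [-0.16 -0.08 -0.03]
goal [0.5951 0.0064 0.2578] rel [-0.0003, -0.0009, 0.0086, 0.0027, -0.0015, -0.0005]
```

View pics/top6zz.png

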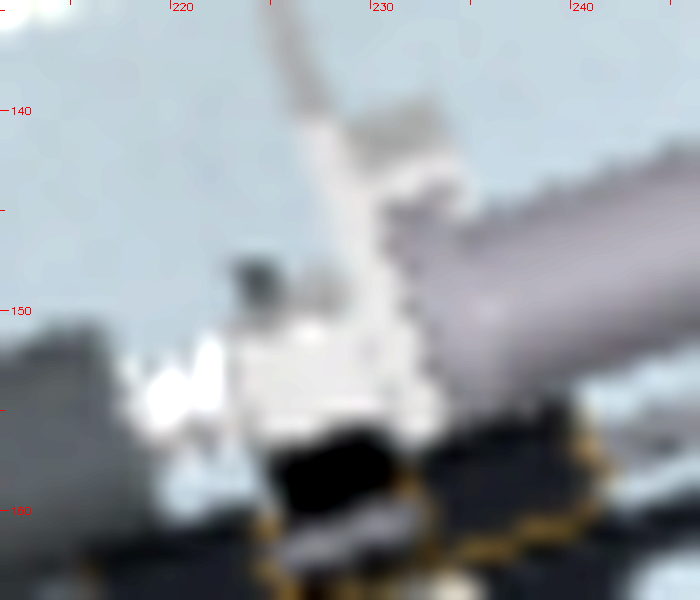

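Emit:
{"name": "jog_arm", "arguments": {
  "steps": [
    [1, -0.0003, 0, 0.004, 0.001, -0.001, 0],
    [1, -0.0003, 0, 0.008, 0.002, -0.001, 0],
    [1, -0.0003, 0, 0.012, 0.002, -0.001, 0],
    [1, -0.0003, 0, 0.016, 0.002, -0.001, 0]
  ]
}}

```text
t: 9.82
tool_pos: [0.5993, 0.0058, 0.2519]
orientation: [-2.949, -0.442, -0.737]
force: [-1.4, -5.1, 3.0]
opening: 0.0216
```

```bash
python3 g.py .035 .0645 .0004
```

```text
t9.82 pos [0.5993 0.0058 0.2519] q [-0.217 -0.313  1.947  0.263  1.086  0.983] F [-1.4 -5.1  3. ] M [-1.24  0.36 -0.59] op 0.0216
fork d,y,p [52.9 63.6  1. ] [-0.14 -0.08 -0.02]
goal [0.6066 0.0089 0.2358] rel [-0.0006, -0.0009, 0.0179, 0.0024, -0.0015, -0.0004]
```

Emit:
{"name": "jog_arm", "arguments": {
  "steps": [
    [1, -0.0004, 0, 0.004, 0.001, -0.001, 0],
    [1, -0.0004, 0, 0.008, 0.002, -0.001, 0],
    [1, -0.0004, 0, 0.012, 0.002, -0.001, 0],
    [1, -0.0004, 0, 0.016, 0.002, -0.001, 0],
    [1, -0.0004, 0, 0.018, 0.002, -0.001, 0]
  ]
}}

```text
t: 10.45
tool_pos: [0.6071, 0.008, 0.2351]
orientation: [-2.948, -0.442, -0.734]
force: [-0.1, -5.5, -0.2]
opening: 0.0215
```

```bash
python3 g.py .007 .0645 .0004; python3 look.py 7 ; python3 - <<'E'
from h import *
im=cv2.imread("pics/top7.png"); zoom(im,205,130,45,35,16,"pics/top7zz.png")
E
```

```text
t10.45 pos [0.6071 0.008  0.2351] q [-0.209 -0.278  1.949  0.265  1.051  0.981] F [-0.1 -5.5 -0.2] M [-1.19  0.27 -0.46] op 0.0215
fork d,y,p [34.3 63.4  0.3] [-0.04  0.   -0.03]
goal [0.6192 0.0128 0.211 ] rel [0.0001, -0.0011, 0.0273, 0.0007, 0.0, -0.0005]
```

View pics/top7zz.png

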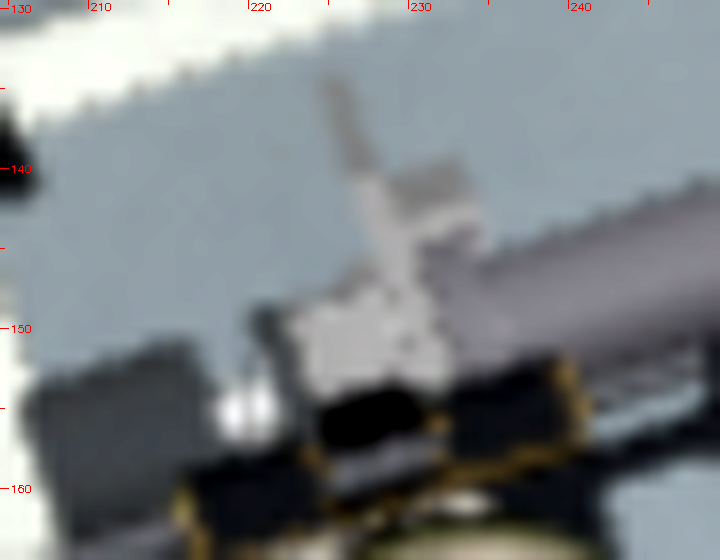

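Emit:
{"name": "jog_arm", "arguments": {
  "steps": [
    [1, 0.0001, -0.0005, 0.005, 0, 0, 0],
    [1, 0.0001, -0.0005, 0.01, 0, 0, 0],
    [1, 0.0001, -0.0005, 0.015, 0, 0, 0],
    [1, 0.0001, -0.0005, 0.02, 0, 0, 0],
    [1, 0.0001, -0.0005, 0.023, 0, 0, 0]
  ]
}}

```text
t: 11.18
tool_pos: [0.6173, 0.0112, 0.2136]
orientation: [-2.949, -0.442, -0.733]
force: [0.5, -6.5, -0.6]
opening: 0.0219
```

```bash
python3 g.py .007 .0645 .0004
```

```text
t11.18 pos [0.6173 0.0112 0.2136] q [-0.197 -0.232  1.951  0.266  1.003  0.981] F [ 0.5 -6.5 -0.6] M [-1.32  0.31 -0.48] op 0.0219
fork d,y,p [10.4 63.5 -0.4] [-0.07  0.06 -0.04]
goal [0.6192 0.0128 0.211 ] rel [0.0008, -0.001, 0.0033, 0.0012, 0.0011, -0.0007]
```

Emit:
{"name": "jog_arm", "arguments": {
  "steps": [
    [1, 0.0006, -0.0005, 0.0015, 0, 0, 0],
    [1, 0.0006, -0.0005, 0.003, 0, 0, 0],
    [1, 0.0006, -0.0005, 0.004, 0, 0, 0],
    [1, 0.0006, -0.0005, 0.004, 0, 0, 0]
  ]
}}

```text
t: 11.68
tool_pos: [0.6192, 0.0118, 0.2105]
orientation: [-2.95, -0.442, -0.732]
force: [-7.9, -8.4, 6.8]
opening: 0.0218
```

```bash
python3 g.py .007 .0645 .0004
```

```text
t11.68 pos [0.6192 0.0118 0.2105] q [-0.194 -0.224  1.949  0.264  0.996  0.982] F [-7.9 -8.4  6.8] M [-1.3   1.29 -0.31] op 0.0218
fork d,y,p [ 6.7 63.4 -0.2] [-0.11  0.11 -0.02]
goal [0.6192 0.0128 0.211 ] rel [0.0005, -0.001, -0.0003, 0.002, 0.002, -0.0003]
```

Emit:
{"name": "jog_arm", "arguments": {
  "steps": [
    [1, 0, 0, 0.001, 0, 0, 0],
    [1, 0, 0, 0.002, 0, 0, 0],
    [1, 0, 0, 0.002, 0, 0, 0]
  ],
  "force": 60
}}

```text
t: 12.05
tool_pos: [0.6196, 0.0117, 0.2104]
orientation: [-2.951, -0.444, -0.731]
force: [-22.0, -7.9, 19.6]
opening: 0.0215
```

```bash
python3 g.py .007 .0645 .0004; python3 look.py 8 m; python3 - <<'E'
from h import *
im=cv2.imread("pics/top8.png"); zoom(im,205,130,45,35,16,"pics/top8zz.png")
E
```

```text
t12.05 pos [0.6196 0.0117 0.2104] q [-0.193 -0.222  1.948  0.263  0.996  0.982] F [-22.   -7.9  19.6] M [-0.8   2.78  0.21] op 0.0215
fork d,y,p [ 6.4 63.2  0. ] [-0.12  0.16  0.04]
goal [0.6192 0.0128 0.211 ] rel [0.0003, -0.0012, -0.0007, 0.0021, 0.0028, 0.0007]
```

View pics/top8zz.png

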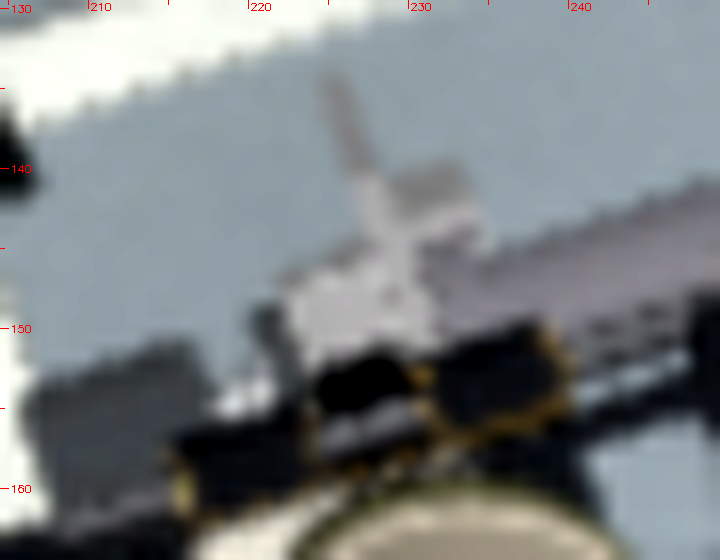

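View pics/scene8z.png

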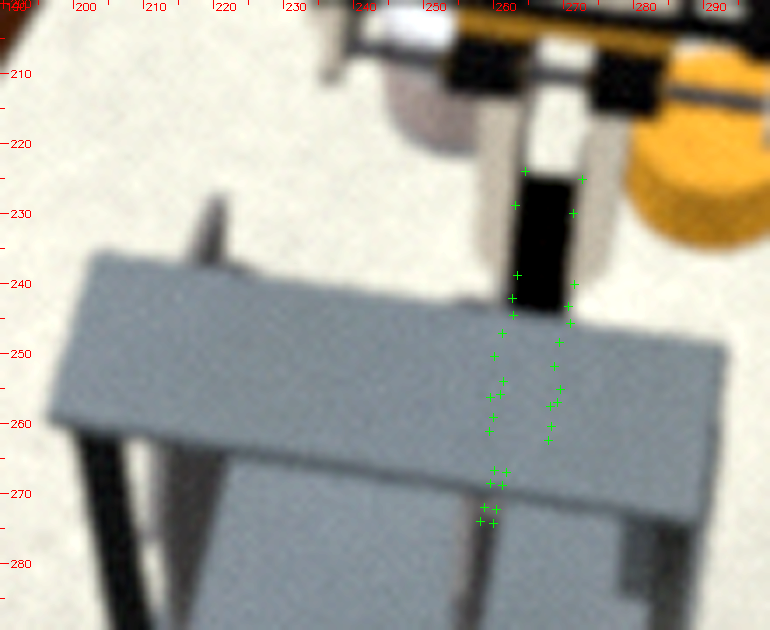

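Emit:
{"name": "jog_arm", "arguments": {
  "steps": [
    [1, 0, 0, -0.0005, 0, 0, 0],
    [1, 0, 0, -0.0005, 0, 0, 0]
  ]
}}

```text
t: 12.4
tool_pos: [0.6191, 0.0116, 0.2106]
orientation: [-2.951, -0.444, -0.73]
force: [-5.2, -6.1, 3.8]
opening: 0.0213
```

```bash
python3 g.py .007 .0645 .0004
```

```text
t12.40 pos [0.6191 0.0116 0.2106] q [-0.194 -0.223  1.948  0.263  0.997  0.982] F [-5.2 -6.1  3.8] M [-0.84  0.9  -0.06] op 0.0213
fork d,y,p [ 6.8 63.3 -0.3] [-0.11  0.19  0.05]
goal [0.6192 0.0128 0.211 ] rel [0.0005, -0.0011, -0.0002, 0.002, 0.0033, 0.0008]
```

Seated against a hard stop (≈30 N at 0.3 mm of motion), now relaxed. Release gently.

Emit:
{"name": "jog_arm", "arguments": {
  "steps": [
    [0.7, 0, 0, 0, 0, 0, 0],
    [0.62, 0, 0, 0, 0, 0, 0],
    [0.62, 0, 0, 0, 0, 0, 0],
    [0.62, 0, 0, 0, 0, 0, 0]
  ],
  "force": 20
}}

```text
t: 12.9
tool_pos: [0.6191, 0.0119, 0.2105]
orientation: [-2.951, -0.444, -0.73]
force: [0.1, 0.5, -0.6]
opening: 0.0352
```

```bash
python3 g.py .147 .0645 .0004
```

```text
t12.90 pos [0.6191 0.0119 0.2105] q [-0.194 -0.223  1.948  0.264  0.997  0.982] F [ 0.1  0.5 -0.6] M [-0.05  0.4   0.01] op 0.0352
fork d,y,p [ 6.7 63.6 -0.4] [-0.09  0.2   0.04]
goal [ 0.5564 -0.0065  0.3347] rel [0.0001, -0.0006, -0.1403, 0.0016, 0.0034, 0.0007]
```

Emit:
{"name": "jog_arm", "arguments": {
  "steps": [
    [0.62, 0, 0, -0.015, 0, 0, 0],
    [0.62, 0, 0, -0.04, 0, 0, 0],
    [0.62, 0, 0, -0.07, 0, 0, 0],
    [0.62, 0, 0, -0.11, 0, 0, 0],
    [0.62, 0, 0, -0.15, 0, 0, 0]
  ]
}}

```text
t: 13.52
tool_pos: [0.5512, -0.0086, 0.3453]
orientation: [-2.951, -0.445, -0.731]
force: [0.4, 0.6, 0.5]
opening: 0.035
```

```bash
cat > sp.py <<'E'
from h import *
from plant import robot
import sys
s=robot.read_state();show(s)
dd,y,pp=[float(v) for v in sys.argv[1:4]]
R=RD(); Rt=R@np.c_[[0,-1,0],p,-d] if 0 else R@np.c_[np.cross(p,-d),p,-d]
if len(sys.argv)>4: Rt=R@np.c_[np.cross(-p,-d),-p,-d]
Rt=frame(Rt[:,1],Rt[:,2])
g=O+R@(c+dd*d+pp*p+np.array([0,y,0])); tcp=g-.005*(R@d)
# present grasp point in d,y,p
gp=np.array(s["tool_pos"])-.005*Rot.from_rotvec(s["orientation"]).as_matrix()[:,2]; l=R.T@(gp-O)-c
print("grasp d,y,p",np.round(1e3*np.array([l@d,l[1],l@p]),1)); print("goal",tcp.round(4),"rel",rel(s,tcp,Rt).tolist())
E
python3 sp.py .12 0 0; python3 sp.py .12 0 0 m;python3 look.py 9
```

```text
t13.53 pos [ 0.5512 -0.0086  0.3453] q [-0.278 -0.469  1.894  0.265  1.308  0.978] F [0.4 0.6 0.5] M [-0.1   0.29  0.01] op 0.035
grasp d,y,p [214.6  75.6   0.5]
goal [ 0.6154 -0.0679  0.2615] rel [-0.0003, 0.0754, 0.0948, -0.0004, 0.0036, -1.5697]
t13.53 pos [ 0.5512 -0.0086  0.3453] q [-0.278 -0.469  1.894  0.265  1.308  0.978] F [0.4 0.6 0.5] M [-0.1   0.29  0.01] op 0.035
grasp d,y,p [214.6  75.6   0.5]
goal [ 0.6154 -0.0679  0.2615] rel [-0.0003, 0.0754, 0.0948, 0.0036, 0.0004, 1.5719]
```

View pics/top9z.png

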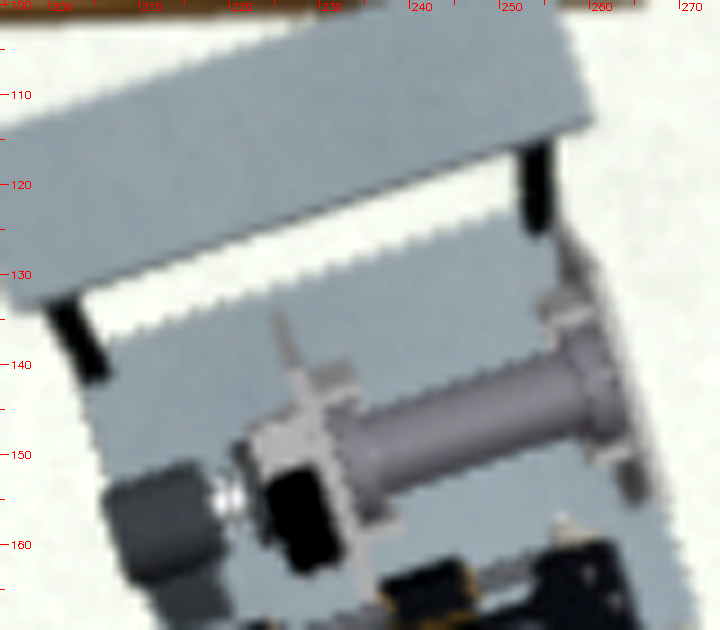

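View pics/scene9z.png

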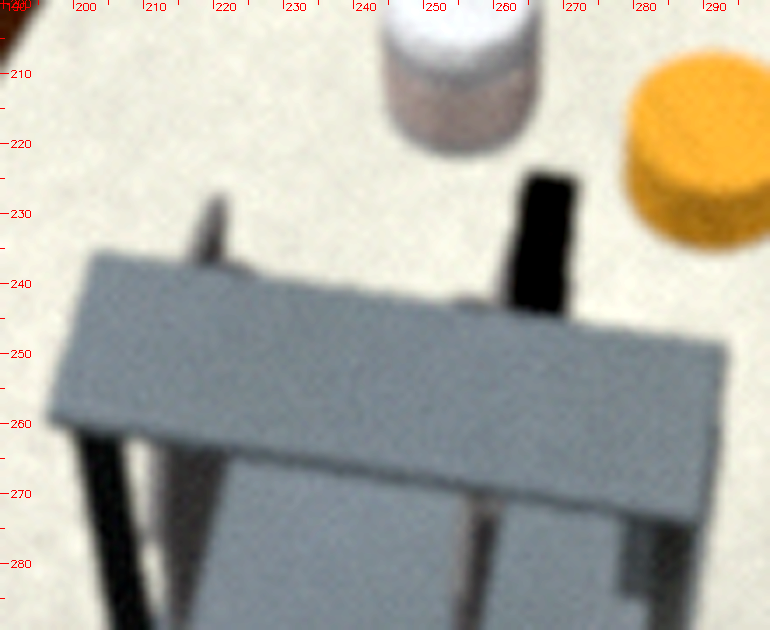

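Emit:
{"name": "jog_arm", "arguments": {
  "steps": [
    [0.4, 0, 0.015, 0, 0, 0, -0.17],
    [0.25, 0, 0.03, 0, 0, 0, -0.34],
    [0.25, 0, 0.045, 0, 0, 0, -0.51],
    [0.25, 0, 0.06, 0, 0, 0.002, -0.68],
    [0.25, 0, 0.0754, 0, 0, 0.003, -0.85]
  ]
}}

```text
t: 14.25
tool_pos: [0.5748, -0.0818, 0.3511]
orientation: [2.443, 1.593, 0.707]
force: [-0.5, 0.5, -0.3]
opening: 0.0698
```

```bash
python3 sp.py .12 0 -.001
```

```text
t14.25 pos [ 0.5748 -0.0818  0.3511] q [-0.429 -0.361  1.808  0.328  1.321 -0.035] F [-0.5  0.5 -0.3] M [-0.11  0.33 -0.01] op 0.0698
grasp d,y,p [219.2  -1.3   4. ]
goal [ 0.6146 -0.0681  0.2611] rel [-0.0024, -0.0056, 0.0992, 0.009, 0.0023, -0.7126]
```

Emit:
{"name": "jog_arm", "arguments": {
  "steps": [
    [0.25, -0.0024, -0.0056, 0.01, 0.003, 0, -0.17],
    [0.25, -0.0024, -0.0056, 0.02, 0.005, 0, -0.34],
    [0.25, -0.0024, -0.0056, 0.03, 0.007, 0.001, -0.51],
    [0.25, -0.0024, -0.0056, 0.04, 0.009, 0.002, -0.68],
    [0.25, -0.0024, -0.0056, 0.05, 0.009, 0.0023, -0.7126]
  ]
}}

```text
t: 14.88
tool_pos: [0.5922, -0.0746, 0.3039]
orientation: [1.662, 2.251, 0.56]
force: [0.2, 0.6, -0.3]
opening: 0.0698
```

```bash
python3 sp.py .06 0 -.001
```

```text
t14.88 pos [ 0.5922 -0.0746  0.3039] q [-0.398 -0.305  1.846  0.325  1.231 -0.748] F [ 0.2  0.6 -0.3] M [-0.13  0.29  0.02] op 0.0698
grasp d,y,p [168.7   0.4  -1.5]
goal [ 0.6415 -0.0598  0.2081] rel [-0.0004, 0.0006, 0.1088, -0.0001, -0.0, 0.0005]
```

Emit:
{"name": "jog_arm", "arguments": {
  "steps": [
    [0.25, 0, 0, 0.03, 0, 0, 0],
    [0.25, 0, 0, 0.06, 0, 0, 0],
    [0.25, 0, 0, 0.09, 0, 0, 0],
    [0.25, 0, 0, 0.11, 0, 0, 0],
    [0.25, 0, 0, 0.11, 0, 0, 0]
  ]
}}

```text
t: 15.5
tool_pos: [0.6405, -0.0588, 0.2043]
orientation: [1.667, 2.252, 0.56]
force: [-1.2, -0.1, -0.9]
opening: 0.0695
```

```bash
python3 sp.py .003 0 -.001; python3 look.py 10
```

```text
t15.50 pos [ 0.6405 -0.0588  0.2043] q [-0.329 -0.123  1.872  0.33   1.016 -0.747] F [-1.2 -0.1 -0.9] M [-0.13  0.25  0.01] op 0.0695
grasp d,y,p [56.9  1.3 -3.4]
goal [ 0.6671 -0.052   0.1578] rel [-0.0014, 0.0026, 0.0539, -0.0033, -0.0023, -0.0025]
```

View pics/top10z.png

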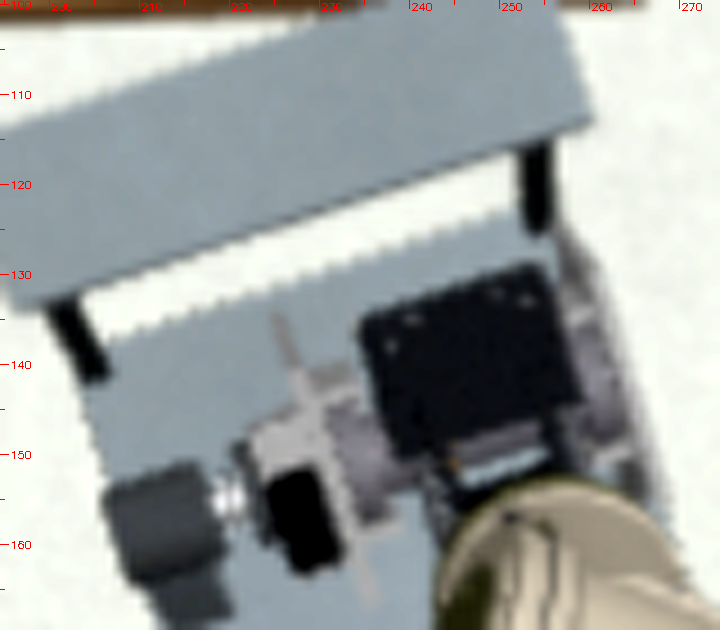

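View pics/scene10z.png

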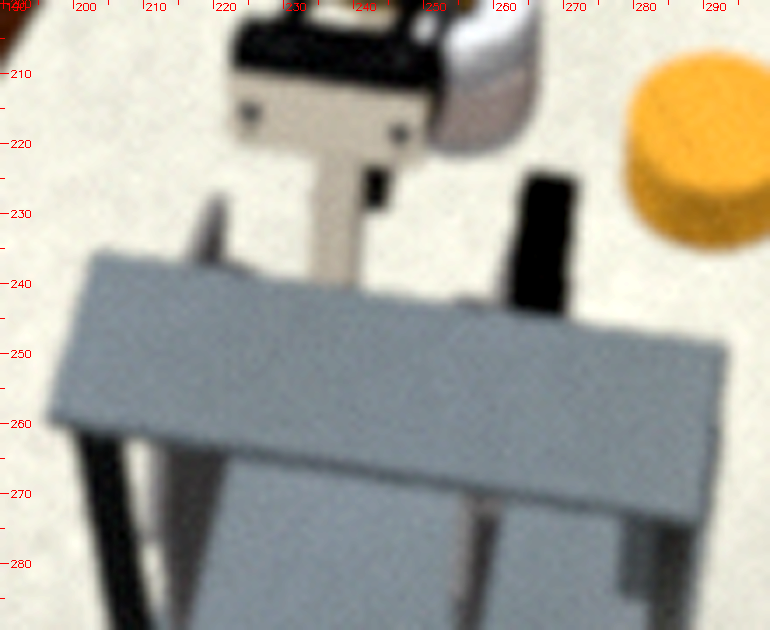

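Emit:
{"name": "jog_arm", "arguments": {
  "steps": [
    [0.25, -0.001, 0.0024, 0.015, -0.003, -0.002, -0.002],
    [0.25, -0.0014, 0.0024, 0.03, -0.003, -0.002, -0.002],
    [0.25, -0.0014, 0.0024, 0.045, -0.003, -0.002, -0.002],
    [0.25, -0.0014, 0.0024, 0.053, -0.003, -0.002, -0.002],
    [0.25, -0.0014, 0.0024, 0.053, -0.003, -0.002, -0.002]
  ]
}}

```text
t: 16.23
tool_pos: [0.6672, -0.0525, 0.1601]
orientation: [1.66, 2.25, 0.561]
force: [-0.7, 0.2, 0.1]
opening: 0.0699
```

```bash
python3 sp.py .002 0 -.001
```

```text
t16.23 pos [ 0.6672 -0.0525  0.1601] q [-0.3   -0.015  1.855  0.34   0.916 -0.755] F [-0.7  0.2  0.1] M [-0.13  0.24 -0.01] op 0.0699
grasp d,y,p [ 5.1 -0.5  0.1]
goal [ 0.6675 -0.0518  0.1569] rel [0.0005, -0.0011, 0.0031, 0.0013, 0.0008, 0.001]
```

Down 3 mm more, then close gently.

Emit:
{"name": "jog_arm", "arguments": {
  "steps": [
    [0.25, 0.0005, -0.001, 0.003, 0.001, 0, 0.001],
    [0.6, 0.0005, -0.001, 0.003, 0.001, 0, 0.001],
    [1, 0.0005, -0.001, 0.003, 0.001, 0, 0.001],
    [1, 0.0005, -0.001, 0.003, 0.001, 0, 0.001],
    [1, 0.0005, -0.001, 0.003, 0.001, 0, 0.001]
  ],
  "force": 8
}}

```text
t: 16.85
tool_pos: [0.6677, -0.0519, 0.1573]
orientation: [1.662, 2.249, 0.56]
force: [-0.1, 0.0, 0.7]
opening: 0.0341
```

Emit:
{"name": "jog_arm", "arguments": {
  "steps": [
    [1, 0, 0, 0, 0, 0, 0],
    [1, 0, 0, 0, 0, 0, 0],
    [1, 0, 0, 0, 0, 0, 0]
  ],
  "force": 8
}}

```text
t: 17.23
tool_pos: [0.6678, -0.0519, 0.1574]
orientation: [1.662, 2.249, 0.561]
force: [1.3, 0.2, 0.4]
opening: 0.0337
```

```bash
python3 sp.py .002 0 0
```

```text
t17.23 pos [ 0.6678 -0.0519  0.1574] q [-0.299 -0.011  1.856  0.34   0.91  -0.754] F [1.3 0.2 0.4] M [-0.03  0.03  0.03] op 0.0337
grasp d,y,p [ 2.3 -0.2 -0.5]
goal [ 0.6683 -0.0516  0.1574] rel [0.0002, 0.0005, 0.0003, 0.001, 0.0011, 0.0]
```

Emit:
{"name": "jog_arm", "arguments": {
  "steps": [
    [1, 0, 0, 0, 0, 0, 0],
    [1, 0, 0, -0.002, 0, 0, 0],
    [1, 0, 0, -0.006, 0, 0, 0],
    [1, 0, 0, -0.01, 0, 0, 0],
    [1, 0, 0, -0.014, 0, 0, 0]
  ],
  "force": 25
}}

```text
t: 17.85
tool_pos: [0.6612, -0.0539, 0.1699]
orientation: [1.662, 2.249, 0.56]
force: [0.7, 0.7, 0.1]
opening: 0.0337
```

```bash
python3 sp.py .08 0 0
```

```text
t17.85 pos [ 0.6612 -0.0539  0.1699] q [-0.306 -0.041  1.861  0.337  0.937 -0.752] F [0.7 0.7 0.1] M [-0.17  0.33  0.05] op 0.0337
grasp d,y,p [16.6 -0.1 -0.8]
goal [ 0.6334 -0.0623  0.2262] rel [0.0001, 0.0008, -0.0634, 0.0005, 0.001, 0.0]
```

Emit:
{"name": "jog_arm", "arguments": {
  "steps": [
    [1, 0, 0.0005, -0.01, 0, 0, 0],
    [1, 0, 0.0005, -0.022, 0, 0, 0],
    [1, 0, 0.0005, -0.036, 0, 0, 0],
    [1, 0, 0.0005, -0.05, 0, 0, 0],
    [1, 0, 0.0005, -0.065, 0, 0, 0]
  ]
}}

```text
t: 18.48
tool_pos: [0.6319, -0.0629, 0.2286]
orientation: [1.662, 2.249, 0.56]
force: [1.1, -1.0, -0.3]
opening: 0.0336
```

Emit:
{"name": "jog_arm", "arguments": {
  "steps": [
    [1, 0, 0, -0.015, 0, 0, 0],
    [1, 0, 0, -0.035, 0, 0, 0],
    [1, 0, 0, -0.06, 0, 0, 0],
    [1, 0, 0, -0.085, 0, 0, 0],
    [1, 0, 0, -0.085, 0, 0, 0]
  ]
}}

```text
t: 19.1
tool_pos: [0.5943, -0.0753, 0.307]
orientation: [1.659, 2.245, 0.561]
force: [-0.4, 0.3, -0.9]
opening: 0.0334
```

```bash
python3 sp.py .16 0 0; python3 look.py 11; python3 - <<'E'
from h import *
im=cv2.imread("pics/top11.png"); zoom(im,105,160,75,75,8,"pics/crate.png")
im=cv2.imread("pics/scene11.png"); zoom(im,335,230,110,105,7,"pics/crate_s.png")
E
```

```text
t19.10 pos [ 0.5943 -0.0753  0.307 ] q [-0.397 -0.305  1.842  0.324  1.228 -0.746] F [-0.4  0.3 -0.9] M [-0.13  0.33  0.02] op 0.0334
grasp d,y,p [170.6  -0.9   1.5]
goal [ 0.5975 -0.0734  0.2969] rel [0.0009, -0.0016, 0.0106, 0.0046, 0.0043, 0.0009]
```

View pics/top11.png

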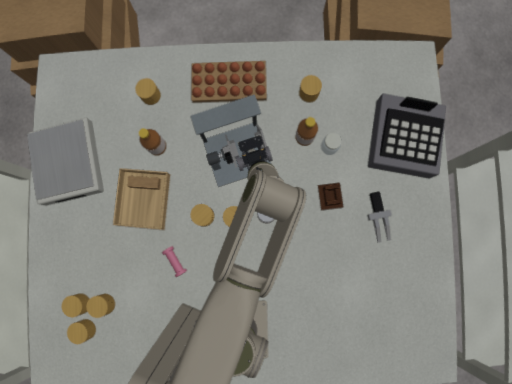

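View pics/scene11.png

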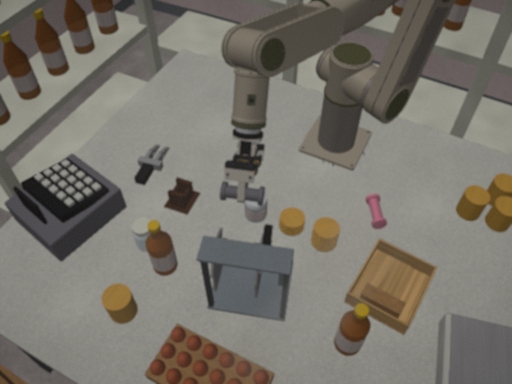

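View pics/crate.png

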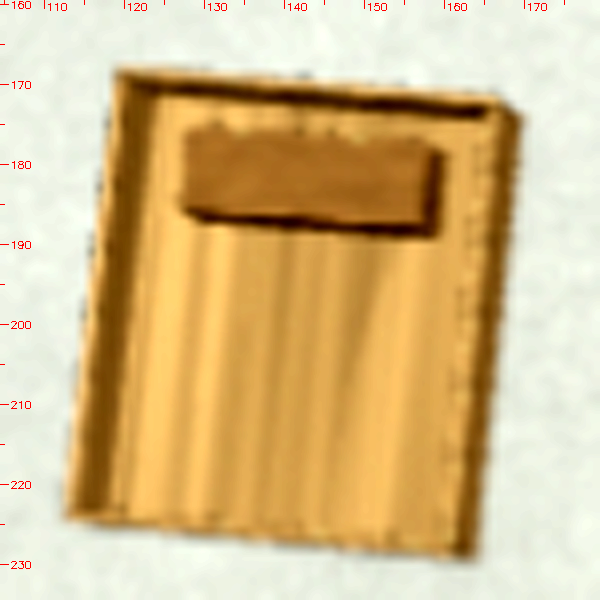

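View pics/crate_s.png

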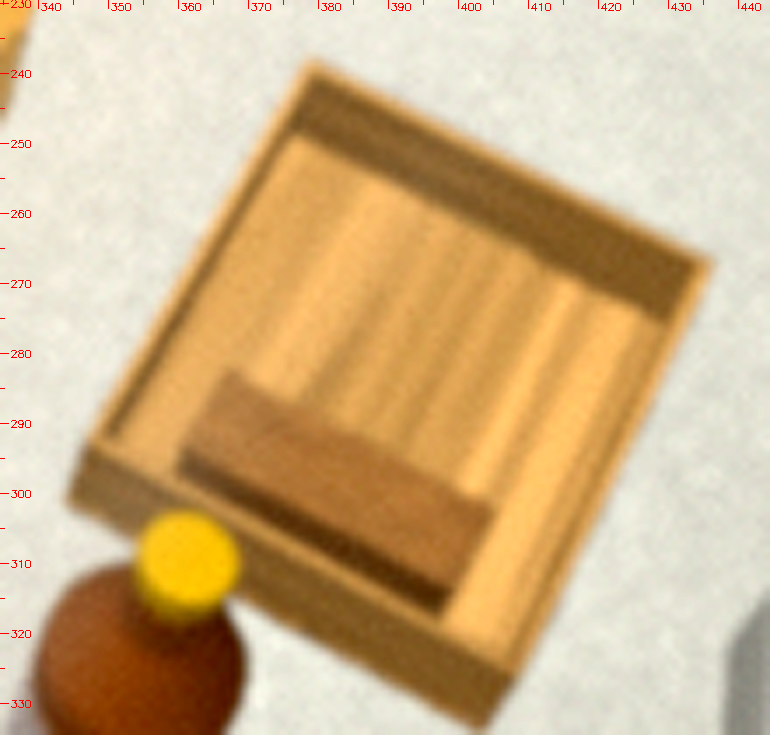

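```bash
python3 - <<'E'
from h import *
np.set_printoptions(precision=4,suppress=True)
ang=lambda v:np.degrees(np.arctan2(v[1],v[0]))
t=onz("top",[(119.25,168.25),(166.6,171.6),(161.4,228.25),(112.6,224.25)],.06)
s=onz("scene",[(408.1,325.9),(347.6,292.4),(378.8,237.8),(436.2,266.9)],.06)
for r in(t,s):
    print(r,r.mean(0),np.linalg.norm(r[0]-r[1]),np.linalg.norm(r[1]-r[2]),ang(r[0]-r[1])-90,ang(r[3]-r[2])-90,ang(r[0]-r[3]),ang(r[1]-r[2]))
# carton front edge (top z=.051): top view
b=onz("top",[(105+183/8-.5,160+210/8-.5),(105+435/8-.5,160+228/8-.5)],.051);print("carton front",b)
# pink spool, lids
E
```

```text
[[0.6207 0.4444 0.06  ]
 [0.6021 0.2588 0.06  ]
 [0.3878 0.2785 0.06  ]
 [0.4061 0.4676 0.06  ]] [0.5042 0.3623 0.06  ] 0.18658383373752302 0.21519812964518423 -5.721340541502201 -5.521512143508772 -6.1573245656374835 -5.265687505616713
[[0.6214 0.442  0.06  ]
 [0.6007 0.2589 0.06  ]
 [0.3839 0.2809 0.06  ]
 [0.4051 0.4662 0.06  ]] [0.5028 0.362  0.06  ] 0.18425060660412718 0.2178537567388961 -6.467070966654276 -6.517011701944 -6.392337531734962 -5.788658838457642
carton front [[0.5532 0.4138 0.051 ]
 [0.5413 0.2904 0.051 ]]
```

```bash
cat > cr.py <<'E'
from h import *
from plant import robot
import sys
s=robot.read_state();show(s)
a=np.radians(-5.9);Rt=frame([np.cos(a),np.sin(a),0],[0,0,-1])
x,y,z=[float(v) for v in sys.argv[1:]]
print("rel",rel(s,[x,y,z],Rt).tolist())
R=Rot.from_rotvec(s["orientation"]).as_matrix();print("up in tool",(R.T@[0,0,1]).round(3))
E
python3 cr.py .4697 .3655 .26;python3 cr.py .5 .1 .33
```

```text
t19.20 pos [ 0.5938 -0.0747  0.3036] q [-0.396 -0.302  1.845  0.324  1.227 -0.746] F [ 1.  -0.  -0.7] M [-0.18  0.29 -0.  ] op 0.0333
rel [0.4573, -0.011, 0.0428, 0.4829, -0.0966, 0.3928]
up in tool [-0.001  0.47  -0.883]
t19.20 pos [ 0.5938 -0.0747  0.3036] q [-0.396 -0.302  1.845  0.324  1.227 -0.746] F [ 1.  -0.  -0.7] M [-0.18  0.29 -0.  ] op 0.0333
rel [0.1945, -0.0214, -0.0416, 0.4829, -0.0966, 0.3928]
up in tool [-0.001  0.47  -0.883]
```

Emit:
{"name": "jog_arm", "arguments": {
  "steps": [
    [1, 0.02, -0.008, -0.025, 0.05, -0.01, 0.04],
    [1, 0.06, -0.013, -0.038, 0.12, -0.024, 0.1],
    [1, 0.1, -0.018, -0.04, 0.2, -0.04, 0.16],
    [1, 0.15, -0.02, -0.041, 0.29, -0.058, 0.24],
    [1, 0.1945, -0.0214, -0.0416, 0.38, -0.076, 0.31]
  ]
}}

```text
t: 19.82
tool_pos: [0.499, 0.1018, 0.3289]
orientation: [2.2, 2.153, 0.124]
force: [0.3, 0.5, -0.8]
opening: 0.0334
```

```bash
python3 cr.py .4697 .3655 .26
```

```text
t19.82 pos [0.499  0.1018 0.3289] q [ 0.098 -0.237  1.673  0.003  1.605  0.12 ] F [ 0.3  0.5 -0.8] M [-0.05  0.08 -0.03] op 0.0334
rel [0.2619, -0.0419, 0.0691, 0.0992, -0.0194, 0.0811]
up in tool [ 0.015  0.1   -0.995]
```

Emit:
{"name": "jog_arm", "arguments": {
  "steps": [
    [1, 0.05, -0.005, -0.005, 0.05, -0.01, 0.04],
    [1, 0.1, -0.015, 0, 0.0992, -0.0194, 0.08],
    [1, 0.15, -0.024, 0.01, 0.0992, -0.0194, 0.081],
    [1, 0.21, -0.034, 0.04, 0.0992, -0.0194, 0.081],
    [1, 0.262, -0.042, 0.069, 0.0992, -0.0194, 0.081]
  ]
}}

```text
t: 20.45
tool_pos: [0.4692, 0.3651, 0.2593]
orientation: [-2.332, -2.105, 0.001]
force: [-0.3, 0.3, -1.2]
opening: 0.0332
```

```bash
python3 cr.py .4697 .3655 .14
```

```text
t20.45 pos [0.4692 0.3651 0.2593] q [0.575 0.107 1.465 0.    1.57  0.677] F [-0.3  0.3 -1.2] M [-0.02  0.05 -0.02] op 0.0332
rel [0.0005, 0.0006, 0.1193, -0.0008, 0.0005, 0.0006]
up in tool [-0.001 -0.001 -1.   ]
```

Emit:
{"name": "jog_arm", "arguments": {
  "steps": [
    [1, 0, 0, 0.03, 0, 0, 0],
    [1, 0, 0, 0.07, 0, 0, 0],
    [1, 0, 0, 0.11, 0, 0, 0],
    [1, 0, 0, 0.13, 0, 0, 0],
    [1, 0, 0, 0.13, 0, 0, 0]
  ]
}}

```text
t: 21.08
tool_pos: [0.4677, 0.3643, 0.1269]
orientation: [-2.331, -2.104, 0.008]
force: [0.6, -0.5, -0.8]
opening: 0.0336
```

```bash
python3 cr.py .4697 .3655 .04; python3 - <<'E'
from h import *
from plant import robot
for n,b in(("top",(100,150,90,75,8)),("scene",(320,190,120,110,7))):
    im=cv2.cvtColor(robot.read_camera(n)["image"],cv2.COLOR_RGB2BGR); cv2.imwrite(f"pics/{n}12.png",im); zoom(im,*b,f"pics/{n}12z.png")
E
```

```text
t21.07 pos [0.4677 0.3643 0.1269] q [0.575 0.189 1.62  0.    1.338 0.677] F [ 0.6 -0.5 -0.8] M [-0.06  0.06 -0.02] op 0.0336
rel [0.0016, 0.0023, 0.0869, -0.0044, 0.0033, 0.0008]
up in tool [-0.003 -0.004 -1.   ]
```

View pics/top12z.png

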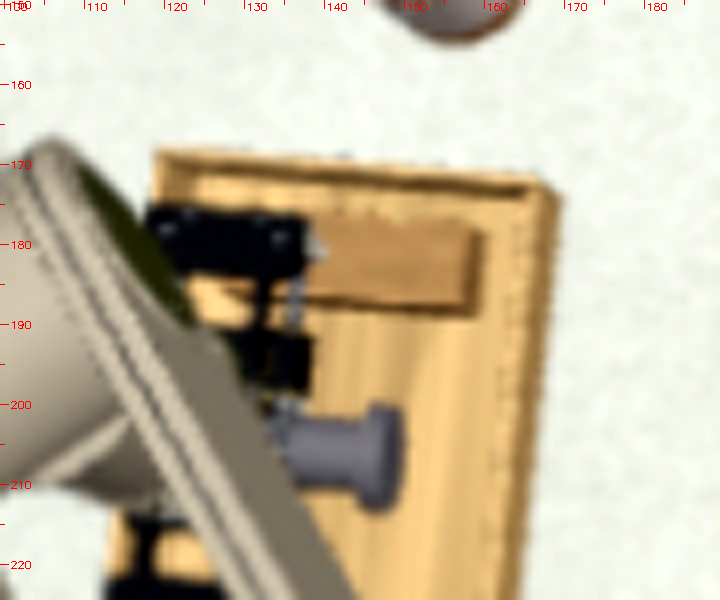

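View pics/scene12z.png

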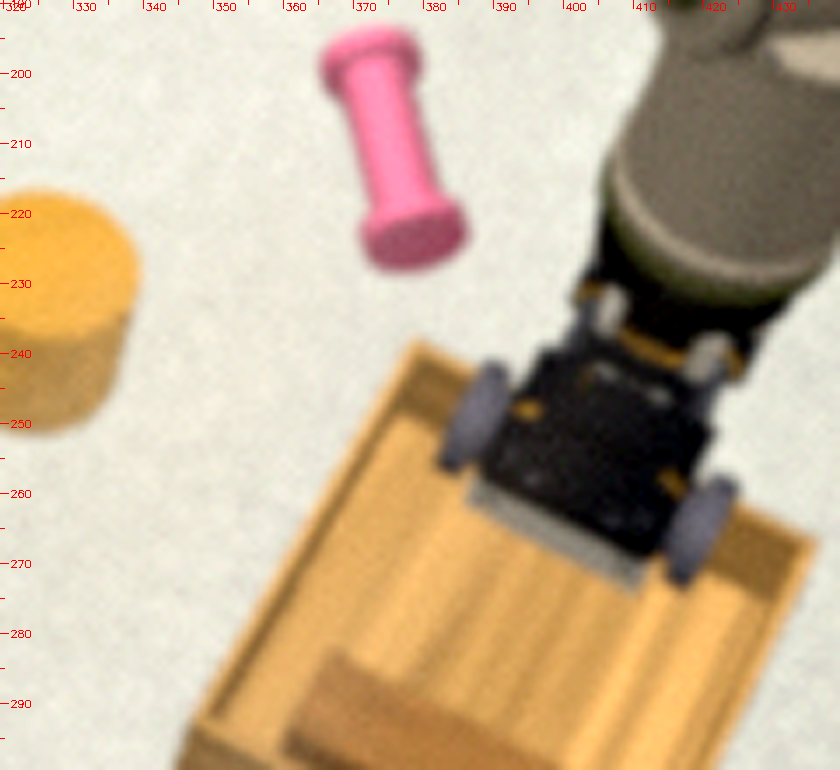

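Emit:
{"name": "jog_arm", "arguments": {
  "steps": [
    [1, 0.001, 0.002, 0.03, -0.004, 0.003, 0],
    [1, 0.0016, 0.0023, 0.06, -0.004, 0.003, 0],
    [1, 0.0016, 0.0023, 0.08, -0.004, 0.003, 0],
    [1, 0.0016, 0.0023, 0.088, -0.004, 0.003, 0],
    [1, 0.0016, 0.0023, 0.09, -0.004, 0.003, 0]
  ]
}}

```text
t: 21.8
tool_pos: [0.4726, 0.3672, 0.041]
orientation: [2.331, 2.104, 0.01]
force: [0.7, -0.4, -0.6]
opening: 0.0335
```

```bash
python3 cr.py .4697 .3655 .0285
```

```text
t21.80 pos [0.4726 0.3672 0.041 ] q [0.575 0.29  1.671 0.    1.175 0.677] F [ 0.7 -0.4 -0.6] M [-0.    0.07 -0.01] op 0.0335
rel [-0.002, -0.0028, 0.0125, 0.0048, -0.0039, 0.0006]
up in tool [ 0.004  0.005 -1.   ]
```

Emit:
{"name": "jog_arm", "arguments": {
  "steps": [
    [1, -0.002, -0.0028, 0.003, 0.0048, -0.0039, 0],
    [1, -0.002, -0.0028, 0.006, 0.0048, -0.0039, 0],
    [1, -0.002, -0.0028, 0.009, 0.0048, -0.0039, 0],
    [1, -0.002, -0.0028, 0.0095, 0.0048, -0.0039, 0],
    [1, -0.002, -0.0028, 0.0095, 0.0048, -0.0039, 0]
  ]
}}

```text
t: 22.42
tool_pos: [0.4697, 0.3655, 0.0315]
orientation: [2.332, 2.105, -0.0]
force: [-0.6, 0.7, -0.5]
opening: 0.0336
```

```bash
python3 cr.py .4697 .3655 .0285
```

```text
t22.43 pos [0.4697 0.3655 0.0315] q [ 0.575  0.3    1.678 -0.     1.164  0.678] F [-0.6  0.7 -0.5] M [-0.09  0.08  0.04] op 0.0336
rel [0.0, 0.0, 0.003, -0.0, 0.0001, 0.0006]
up in tool [-0. -0. -1.]
```

Emit:
{"name": "jog_arm", "arguments": {
  "steps": [
    [1, 0, 0, 0.001, 0, 0, 0],
    [1, 0, 0, 0.002, 0, 0, 0],
    [1, 0, 0, 0.002, 0, 0, 0]
  ]
}}

```text
t: 22.8
tool_pos: [0.4696, 0.3654, 0.0294]
orientation: [-2.332, -2.105, 0.0]
force: [-0.2, 0.3, -0.3]
opening: 0.0339
```

Emit:
{"name": "jog_arm", "arguments": {
  "steps": [
    [1, 0, 0, 0.001, 0, 0, 0],
    [1, 0, 0, 0.001, 0, 0, 0],
    [1, 0, 0, 0.001, 0, 0, 0]
  ]
}}

```text
t: 23.18
tool_pos: [0.4696, 0.3655, 0.0284]
orientation: [2.332, 2.105, -0.0]
force: [0.2, 0.2, -1.1]
opening: 0.0332
```

No contact yet; continue millimetre by millimetre.

Emit:
{"name": "jog_arm", "arguments": {
  "steps": [
    [1, 0, 0, 0.001, 0, 0, 0],
    [1, 0, 0, 0.001, 0, 0, 0],
    [1, 0, 0, 0.001, 0, 0, 0]
  ]
}}

```text
t: 23.55
tool_pos: [0.4698, 0.3656, 0.0283]
orientation: [2.332, 2.105, 0.0]
force: [-2.9, -1.3, 6.7]
opening: 0.0337
```

Emit:
{"name": "jog_arm", "arguments": {
  "steps": [
    [1, 0, 0, 0.001, 0, 0, 0],
    [1, 0, 0, 0.001, 0, 0, 0],
    [1, 0, 0, 0.001, 0, 0, 0]
  ]
}}

```text
t: 23.92
tool_pos: [0.4698, 0.3656, 0.0282]
orientation: [2.332, 2.105, 0.0]
force: [-3.6, -2.3, 8.8]
opening: 0.0332
```

Emit:
{"name": "jog_arm", "arguments": {
  "steps": [
    [1, 0, 0, 0, 0, 0, 0],
    [0.58, 0, 0, 0, 0, 0, 0],
    [0.4, 0, 0, 0, 0, 0, 0],
    [0.4, 0, 0, 0, 0, 0, 0],
    [0.4, 0, 0, 0, 0, 0, 0]
  ],
  "force": 10
}}

```text
t: 24.55
tool_pos: [0.4698, 0.3656, 0.0281]
orientation: [2.332, 2.105, -0.0]
force: [-0.4, 0.3, 0.6]
opening: 0.0553
```

```bash
python3 cr.py .4697 .3655 .2
```

```text
t24.55 pos [0.4698 0.3656 0.0281] q [ 0.575  0.305  1.679 -0.     1.158  0.678] F [-0.4  0.3  0.6] M [-0.04  0.02  0.  ] op 0.0553
rel [-0.0001, -0.0001, -0.1719, 0.0001, 0.0001, 0.0008]
up in tool [-0.  0. -1.]
```

Emit:
{"name": "jog_arm", "arguments": {
  "steps": [
    [0.4, 0, 0, -0.01, 0, 0, 0],
    [0.4, 0, 0, -0.03, 0, 0, 0],
    [0.4, 0, 0, -0.07, 0, 0, 0],
    [0.4, 0, 0, -0.12, 0, 0, 0],
    [0.4, 0, 0, -0.17, 0, 0, 0]
  ]
}}

```text
t: 25.18
tool_pos: [0.4698, 0.3657, 0.2016]
orientation: [2.332, 2.105, 0.003]
force: [-0.0, 0.9, 0.3]
opening: 0.0557
```

Emit:
{"name": "jog_arm", "arguments": {
  "steps": [
    [0.4, 0, 0, -0.04, 0, 0, 0],
    [0.4, 0, -0.05, -0.08, 0, 0, 0],
    [0.4, 0, -0.1, -0.12, 0, 0, 0],
    [0.4, 0, -0.1, -0.12, 0, 0, 0],
    [0.4, 0, -0.1, -0.12, 0, 0, 0]
  ]
}}

```text
t: 25.8
tool_pos: [0.3703, 0.3759, 0.3226]
orientation: [2.331, 2.105, 0.006]
force: [0.7, -0.4, -0.3]
opening: 0.0561
```

```bash
python3 - <<'E'
from h import *
from plant import robot
s=robot.read_state();show(s)
for n,b in(("top",(100,150,90,75,8)),("scene",(320,190,120,110,7))):
    im=cv2.cvtColor(robot.read_camera(n)["image"],cv2.COLOR_RGB2BGR); cv2.imwrite(f"pics/{n}13.png",im); zoom(im,*b,f"pics/{n}13z.png")
E
```

```text
t25.80 pos [0.3703 0.3759 0.3226] q [ 6.960e-01 -9.000e-02  1.549e+00 -1.000e-03  1.678e+00  7.980e-01] F [ 0.7 -0.4 -0.3] M [-0.03  0.1  -0.01] op 0.0561
```

View pics/top13.png

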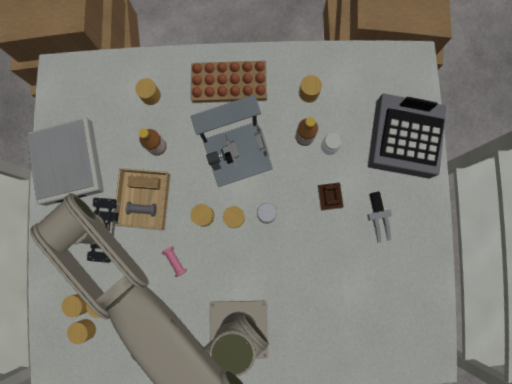

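View pics/scene13.png

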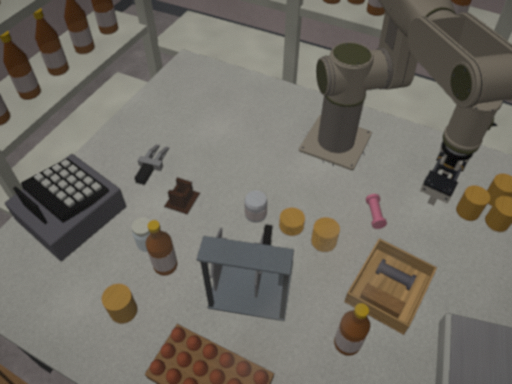

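```bash
python3 - <<'E'
from h import *
im=cv2.imread("pics/top13.png"); zoom(im,195,100,80,70,9,"pics/f1.png"); zoom(im,105,160,75,75,8,"pics/f2.png")
# compare with the picture before (released fork): shift of handle/collar region, and bystanders vs start
g=lambda f:cv2.cvtColor(cv2.imread(f),cv2.COLOR_BGR2GRAY).astype(int)
a,b=g("pics/top9.png"),g("pics/top13.png"); print("fork region maxdiff",abs(a-b)[144:164,214:233].max())
o=g("pics/top0.png")
for n,(u,v) in dict(lidl=(202,215),lidh=(234,217),tin=(267,213),oil=(151,140),oilb=(308,128),jar=(332,143),pink=(175,261),bigfork=(380,215),carton=(144,183)).items():
    w=g("pics/top13.png")[v-14:v+15,u-14:u+15]-o[v-14:v+15,u-14:u+15]; print(n,abs(w).max(),abs(w).mean().round(2))
E
```

```text
fork region maxdiff 30
lidl 5 3.17
lidh 5 3.21
tin 5 3.29
oil 5 2.69
oilb 4 2.69
jar 5 3.27
pink 4 3.16
bigfork 5 2.87
carton 5 2.78
```

View pics/f1.png

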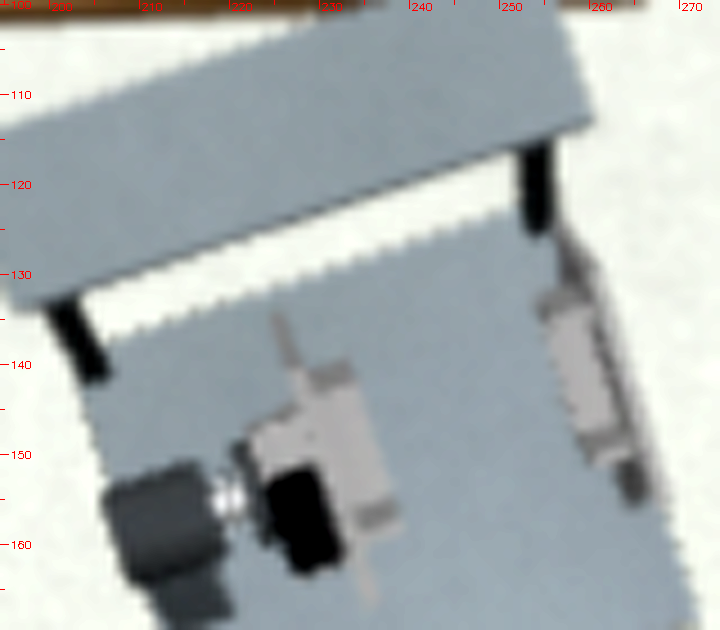

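View pics/f2.png

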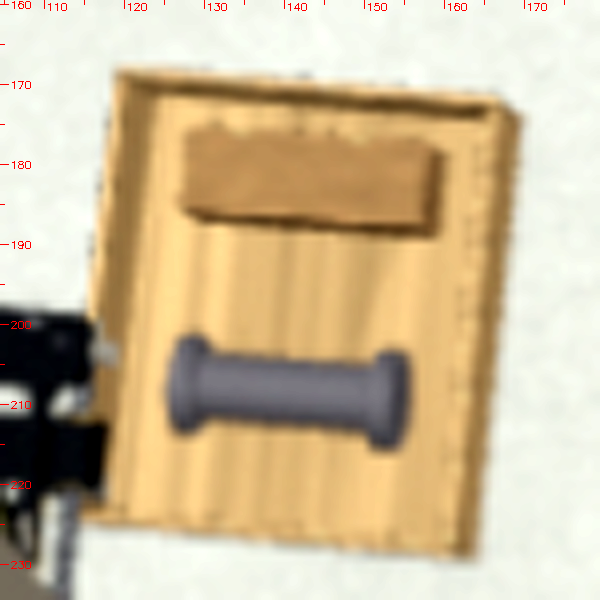

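Emit:
{"name": "jog_arm", "arguments": {
  "steps": [
    [0.4, 0, 0, 0, 0, 0, 0],
    [0.4, 0, 0, 0, 0, 0, 0],
    [0.4, 0, 0, 0, 0, 0, 0],
    [0.4, 0, 0, 0, 0, 0, 0],
    [0.4, 0, 0, 0, 0, 0, 0]
  ]
}}

```text
t: 26.52
tool_pos: [0.3706, 0.3752, 0.3204]
orientation: [2.332, 2.104, 0.0]
force: [0.0, -0.4, 0.5]
opening: 0.0557
```

```bash
python3 - <<'E'
from h import *
from plant import robot
im=cv2.cvtColor(robot.read_camera("top")["image"],cv2.COLOR_RGB2BGR); cv2.imwrite("pics/top14.png",im)
g=lambda f:cv2.cvtColor(cv2.imread(f),cv2.COLOR_BGR2GRAY).astype(int)
d_=abs(g("pics/top14.png")-g("pics/top13.png")); print("crate",d_[195:220,122:160].max(),"fork",d_[140:170,205:240].max())
e=abs(g("pics/top14.png")-g("pics/top9.png"))[144:164,214:233]; print(np.argwhere(e>12)+[144,214])
print(onz("top",[(140.5,208.5)],.031))
show(robot.read_state())
E
```

```text
crate 2 fork 3
[[145 231]
 [145 232]
 [146 231]
 [146 232]
 [147 231]
 [147 232]
 [148 232]
 [149 232]
 [150 232]]
[[0.46644938 0.366933   0.031     ]]
t26.57 pos [0.3705 0.3752 0.3204] q [ 6.950e-01 -8.700e-02  1.550e+00 -1.000e-03  1.678e+00  7.980e-01] F [-0.8  0.6 -0.2] M [-0.08  0.12  0.03] op 0.0557
```

Everything is still. The only difference near the fork is the missing spool flange, so I'm handing in.

```bash
python3 -c "
from plant import robot
print(robot.close_job())"
```

```text
the job is handed in; nothing more can be done
None
```

The job is handed in at about 26.6 s of the 64 s allowed. The fork is home on the bar and the spool lies flat in the crate; no verdict was reported.

- **Fork:** I lifted the smaller fork out of the stand, checked in the scene picture which side was flat, and pushed it over the bar against the +y cheek. It met a hard stop at about 6.5–7 mm from the bar axis, against the 7 mm given, with about 30 N along its axis. The collar visibly moved back. After I let go, the fork stayed put and looked the same in the last pictures; the only pixels that changed there were where the spool flange had been.
- **Spool:** I drew it out along the slot with almost no resistance. I lowered it until it touched the crate floor, about 9 N at the height I had predicted, and only then opened the jaws. It lies beside the carton, and pictures about 0.7 s apart show it not moving.
- **Other goods:** The bystanders I compared with the first top picture, plus the pink look-alike and the larger fork, had not moved. I checked the dispenser roof, the egg tray and the goods at the edges by eye only.

**Disagreements:**
- The two cameras differed by up to about 4 mm on the stand and about 2 mm on the dispenser.
- The spool's final position from the top picture is about 3.5 mm from where the arm released it.
- The roof and base turned out to be offset about 37 mm to +y rather than centred on the spool.

None of these stopped the grasps or fits. The bar's travel was judged from the pictures and the hard stop, not measured directly.

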